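Set the caliper carrier and load the gel cassettes for imaging

ROBOT

A 7-joint arm with a two-finger parallel gripper is mounted at the origin on the work surface. World frame = base frame: x ahead of the robot, y to its left, z up, the work surface at z = 0. Lengths are in m, angles in rad, forces in N, time in s.
With the tool pointing down it reaches from about 0.35 to 0.9 m from the base axis. Payload 7.2 kg.
Tool frame: the origin (TCP) lies on the centre line of the jaws, within the pads' length; the fingertips stand 14 mm ahead of it and the grasp point (between the pads) lies 5 mm behind it; z points along the fingers, y is the direction in which the jaws open and shut (so a half turn about z gives the same grasp; the last joint's range is limited). The gripper opens to 85 mm and grips with 20 to 120 N. Pads are 22 mm wide; open, the fingers measure 114 mm over their backs; the gripper's body (76 mm by 85 mm) begins 54 mm behind the grasp point. The pads swing forward as they close: fully open they stand 13 mm farther back than shut.
Start: joints at [1.179, 0.411, -0.013, 1.596, 0.006, 1.134, -0.082], TCP at [0.199, -0.593, 0.213] pointing down, gripper open.
Joint ranges: [-2.95, 2.95], [-0.29, 1.99], [-1.47, 1.44], [0.14, 2.54], [-1.03, 4.17], [0.13, 1.85], [-2.86, 2.86]. Speed limits (rad/s): [2.39, 2.39, 3.01, 3.01, 3.14, 3.14, 3.14].

INTERFACE

Orientations are given as a 3x3 rotation matrix whose columns are the frame's x, y, z axes.
In Python, from workcell import status, get_image, calibration, job gives the robot as it stands.
- The arm moves only by the tool drive_tool, never from a script. Its argument "steps" is a list that holds one entry, the list of rows, each a list of 7 numbers: the shift along the tool's x, y, z in units of 60 mm (1.0 is 60 mm), then the turn, a rotation vector about the tool's x, y, z in units of 8 degrees (1.0 is 8 degrees), then the closure in counts, from 0 (fully open) to 255 (shut). In form: [[[x, y, z, rx, ry, rz, hand], ...]]. A call has 1 to 10 rows; each row shifts and turns the pose as measured when the row begins, along the tool's axes as they then stand; what a row does not reach is not made up. A row lasts 1/8 s, in which the tool goes at most 62.5 mm and 10.7 degrees, less where a joint would pass 70% of its speed; a pose out of reach is approached as far as the arm can. A call is refused whole if a number of a shift passes 1 or a number of a turn 1, either way. A call with a gripper value outside its range is refused whole. The fingers move at their own pace and stop on an object; the grip force is fixed at half the most. Time passes only in rows, so rows that do not move let the fingers close. It gives the time, the measured TCP pose, the force and the opening at its end, in the units of the state.
- status.state(): the state, without advancing time (a new reading comes with each control period).
- get_image(name): name is "side" or "top"; returns the picture (400x640x3 uint8, red, green, blue); there is no depth.
- calibration(name): a dict with "intrinsics" (3x3 intrinsics, pixels), "dist" ([k1, k2, p1, p2, k3] as OpenCV has them; the pictures are not rectified), "world_from_camera" (4x4, takes a point from camera to world coordinates). Camera axes: x right, y up, looking along -z (the intrinsics and any distortion apply to the point x, -y, -z); pixel columns grow to the right and rows downward; lengths in m; the calibration is good to about 2 mm. A picture is of the moment at which its call begins. calibration takes no time and is no camera call.
- job.hand_in(): hands the job in, once; it reports no verdict.
The state is a dict: "clock": time; "joints": joint angles; "dq": joint speeds; "joint_torque": joint torques, N m; "tool_pos": TCP position; "ee_rot": TCP orientation; "force": force on the tool from outside, world axes, zero at the start; "ft_torque": the same for the moment, N m; "width": opening from 0.0 (shut) to 1.0 (fully open).
Only numpy, scipy, OpenCV 4.12 (cv2) and the standard library are available. Lean on these libraries where they do the work, as an engineer would, in place of code of your own. Each camera call takes 0.05 s, during which the arm holds its last target. There are 200 camera calls.

TASK

Set the carrier's jaws with the metal setting block: open the sliding jaw, lay the block flat and lengthwise across the middle of the gap, close the jaw until the block is in contact with both jaws and the sliding jaw sits square, then lift the block out without shifting the jaw and put it back flat on the middle of its mat. After that, move every gel cassette from the white draining rack into the carrier, one to a slot, each lowered gently until it stands fully home on the bed; the jaw must keep its setting. Keep the cassettes upright, and leave the other things on the bench alone.

Things in the scene. Friction and masses are not known exactly. Their poses are not given: they have to be found in the camera images.
- carrier: Adjustable cassette carrier, built like a big bench caliper; fixed to the table. Aluminium base plate 190 x 235 mm, its top (the bed) 10 mm above the table. Origin: at table height, midway along the fixed jaw, in the plane of that jaw's rib faces. Its z is up, its y is the line along which the sliding jaw travels: the jaw opens towards -y. The gap between the jaws lies from y = -gap to y = 0. The four slots stand in a row along its x.
- fixed_jaw: The carrier's fixed steel jaw, same origin and axes as the carrier: 154 mm long (x), 14 mm thick (y 0 to 14), top rounded 59 mm above the table. Towards the gap it has four upright grooves, at x = -60, -20, 20 and 60 mm, each 11 mm wide and 6 mm deep between ribs 8 mm wide with rounded tops.
- cheek: The grooved face of the sliding jaw, the mirror image of the fixed jaw (y 0 to -14 mm, top at 59 mm). Origin in the plane of its rib faces, midway, at table height; axes parallel to the carrier's when it is square. It can skew about the vertical by up to 0.08 rad against a centring spring of 4 N m/rad, as it does when it meets something off its middle.
- jaw (a joint): Opening of the sliding jaw in m = gap between the rib faces of the two jaws: 0 is closed, 0.12 is fully open. It has about 2.5 N of friction and stays where it is left; nothing holds it but that.
- jaw_tab (a point): Top centre of the black upright tab by which the sliding jaw is moved, 85 mm above the table and 50 mm behind the jaw's rib faces. The tab is 12 mm thick along the travel and 30 mm wide, and free from 85 down to 23 mm above the table; 30 mm of clear space separates it from the back of the jaw.
- block: Loose aluminium setting block, 72 mm long (its x), 36 mm wide (y), 30 mm high (z), about 0.2 kg, two dark dots on top. Origin: centre of its underside. Its 72 mm length is the gap the jaws must be set to; it lies in the gap lengthwise along the travel, flat on the bed, midway along the jaws (carrier x = 0).
- mat: Black rubber mat 130 x 110 x 4 mm, fixed; the block starts on it. Origin: centre of its underside.
- rack: White draining rack with four upright slots in a row along its x (at -60, -20, 20, 60 mm), fixed. The slots are grooves like the carrier's, 84 mm apart between groove floors; slot bottom 10 mm, cheek tops 59 mm above the table. Origin: centre of its underside; z up.
- cassette0: Gel cassette: upright pair of glass panes with grey edge strips and top bar, 8 mm thick (its x), 80 mm wide (y), 90 mm high (z), 0.12 kg. Origin: centre of its lower edge. Starts in the rack's slot at x = -60 mm, if present (two to four are).
- cassette1: Gel cassette: upright pair of glass panes with grey edge strips and top bar, 8 mm thick (its x), 80 mm wide (y), 90 mm high (z), 0.12 kg. Origin: centre of its lower edge. Starts in the rack's slot at x = -20 mm, if present (two to four are).
- cassette2: Gel cassette: upright pair of glass panes with grey edge strips and top bar, 8 mm thick (its x), 80 mm wide (y), 90 mm high (z), 0.12 kg. Origin: centre of its lower edge. Starts in the rack's slot at x = 20 mm, if present (two to four are).
- cassette3: Gel cassette: upright pair of glass panes with grey edge strips and top bar, 8 mm thick (its x), 80 mm wide (y), 90 mm high (z), 0.12 kg. Origin: centre of its lower edge. Starts in the rack's slot at x = 60 mm, if present (two to four are).
- slot0 (a point): On the carrier's bed, in the middle of the slot at carrier x = -60 mm when the gap is 72 mm: where the lower edge of a cassette's centre belongs. A cassette in it has its 80 mm width along the carrier's y, about 2 mm of play at each end.
- slot1 (a point): On the carrier's bed, in the middle of the slot at carrier x = -20 mm when the gap is 72 mm: where the lower edge of a cassette's centre belongs. A cassette in it has its 80 mm width along the carrier's y, about 2 mm of play at each end.
- slot2 (a point): On the carrier's bed, in the middle of the slot at carrier x = 20 mm when the gap is 72 mm: where the lower edge of a cassette's centre belongs. A cassette in it has its 80 mm width along the carrier's y, about 2 mm of play at each end.
- slot3 (a point): On the carrier's bed, in the middle of the slot at carrier x = 60 mm when the gap is 72 mm: where the lower edge of a cassette's centre belongs. A cassette in it has its 80 mm width along the carrier's y, about 2 mm of play at each end.
- tipbox: Grey open divided box 85 x 120 x 55 mm; a bystander, leave it where it stands. Origin: centre of its underside.
- dish: White dish, 88 mm across, 16 mm high; a bystander, leave it where it stands. Origin: centre of its underside.
- jar: Amber jar, 100 mm high; a bystander, leave it where it stands. Origin: centre of its underside.
- tubes: White tube holder 60 x 160 mm, 82 mm high; a bystander, leave it where it stands. Origin: centre of its underside.
- spatula: Small spatula, 150 mm, lying near the robot; a bystander, leave it where it stands. Origin: centre of its underside.
Not all that is in view belongs to the job. What is shaped like the cassette0 but yellow is not meant.

How it is judged:
On the way, in this order (a step that is already met when the one before it is completed fails the run):
1. the sliding jaw has been opened wider than the block (gap over 76 mm) (value of joint jaw above 0.076 m), for 0.1 s.
2. the block lies flat in the middle of the gap (within 12 mm) and the jaw is closed onto it: both jaws touch it, gap 69.5 to 74 mm, jaw square within 0.025 rad (value of joint jaw between 0.0695 and 0.074 m and angle between the y axis of cheek and the y axis of carrier, either way round below 0.025 rad and x of block in the frame of carrier between -0.012 and 0.012 m and z of block in the frame of carrier below 0.014 m and angle between block's own z axis and vertical below 0.1 rad and angle between the x axis of block and the y axis of carrier, either way round below 0.1 rad and contact force between block and cheek above 0.2 N and contact force between block and fixed_jaw above 0.2 N), for 0.2 s.
3. the block is back flat on the middle of its mat (within 30 mm), let go, and the gap still 69.5 to 75.5 mm (horizontal distance between block and mat below 0.03 m and height (world z) of block below 0.008 m and angle between block's own z axis and vertical below 0.1 rad and value of joint jaw between 0.0695 and 0.0755 m and contact force between the fingers and block below 0.05 N), for 0.2 s.
At the end, for the whole second after the job is handed in: Every cassette stands in its own carrier slot (within 7 mm of its middle, under 4 mm above the bed, upright within 0.1 rad, at rest); gap 69.5 to 75.5 mm, jaw square within 0.025 rad; the block lies flat, at rest, within 30 mm of the mat's middle ((horizontal distance between cassette0 and slot0 below 0.007 m or horizontal distance between cassette0 and slot1 below 0.007 m or horizontal distance between cassette0 and slot2 below 0.007 m or horizontal distance between cassette0 and slot3 below 0.007 m) and z of each of cassette0, cassette1, cassette2, cassette3 in the frame of carrier below 0.014 m and angle between each of cassette0, cassette1, cassette2, cassette3, block's own z axis and vertical below 0.1 rad and linear speed of each of cassette0, cassette1, cassette2, cassette3, block below 0.02 m/s and (horizontal distance between cassette1 and slot0 below 0.007 m or horizontal distance between cassette1 and slot1 below 0.007 m or horizontal distance between cassette1 and slot2 below 0.007 m or horizontal distance between cassette1 and slot3 below 0.007 m) and (horizontal distance between cassette2 and slot0 below 0.007 m or horizontal distance between cassette2 and slot1 below 0.007 m or horizontal distance between cassette2 and slot2 below 0.007 m or horizontal distance between cassette2 and slot3 below 0.007 m) and (horizontal distance between cassette3 and slot0 below 0.007 m or horizontal distance between cassette3 and slot1 below 0.007 m or horizontal distance between cassette3 and slot2 below 0.007 m or horizontal distance between cassette3 and slot3 below 0.007 m) and value of joint jaw between 0.0695 and 0.0755 m and angle between the y axis of cheek and the y axis of carrier, either way round below 0.025 rad and horizontal distance between block and mat below 0.03 m and height (world z) of block below 0.008 m); the robot touches nothing.
It fails at once if a cassette tipped more than 0.6 rad (angle between any of cassette0, cassette1, cassette2, cassette3's own z axis and vertical above 0.6 rad).
It fails at once if a cassette dropped or rammed into the carrier (over 45 N) (contact force between any of cassette0, cassette1, cassette2, cassette3 and carrier above 45 N).
It fails at once if a bystander moved more than 30 mm (distance of any of tipbox, dish, jar, tubes, spatula from where it was at the start of the episode above 0.03 m).
Of cassette0, cassette1, cassette2, cassette3 only 2 to 4 are there at a start; the rules pass over those that are not, and their reading is None.
At some moment in a run one of block may be knocked a few centimetres aside while the robot is not near it.
It also fails if it takes over 210 s, if anything falls off the work surface, if the arm or the gripper's body presses on something with over 40 N, if the wrist force passes 120 N, or if a joint passes its speed limit or range.

## Working session

There is one attempt and no reset: what is moved stays moved. The work goes in short steps, Python scripts to look and compute and a tool call to move; the robot and the scene stay as the last step left them, time stands still between calls to the robot, and variables do not carry over. Pictures are saved under pics/ and viewed, about 12 in all and at most 16, crops included, and the job is handed in when it is done.

Besides the shell and the picture viewer there is one more tool, called after "Call:" as name([rows], argument=value, ...), one row to a line, values as JSON. drive_tool: Moves the arm, as the interface text tells. Its arguments: {"type":"object","properties":{"steps":{"type":"array"}},"required":["steps"]}

```bash
mkdir -p pics; ls; cat > h.py <<'E'
import numpy as np,cv2
from workcell import status,get_image,calibration,job
def snap(n,f):
    im=get_image(n); cv2.imwrite(f'pics/{f}.png',im[:,:,::-1]); return im
def ray(n,uv):
    c=calibration(n); K=np.array(c['intrinsics'],float); T=np.array(c['world_from_camera'])
    p=cv2.undistortPoints(np.array(uv,float).reshape(-1,1,2),K,np.array(c['dist'],float)).reshape(-1,2)
    d=np.c_[p[:,0],-p[:,1],-np.ones(len(p))]@T[:3,:3].T
    return T[:3,3],d
def onz(n,uv,z):
    o,d=ray(n,uv); return o+d*((z-o[2])/d[:,2])[:,None]
def proj(n,P):
    c=calibration(n); K=np.array(c['intrinsics'],float); T=np.array(c['world_from_camera'])
    q=(np.array(P,float).reshape(-1,3)-T[:3,3])@T[:3,:3]
    q=q*[1,-1,-1]
    return cv2.projectPoints(q,np.zeros(3),np.zeros(3),K,np.array(c['dist'],float))[0].reshape(-1,2)
E
python3 - <<'E'
from h import *
for n in('top','side'):
    snap(n,n+'0'); c=calibration(n); print(n,np.round(c['world_from_camera'],3).tolist(),c['intrinsics'],c['dist'])
s=status.state(); print(s)
E
```

```text
pics
top [[-0.012, 0.995, -0.1, 0.461], [-1.0, -0.013, -0.015, 0.149], [-0.016, 0.1, 0.995, 1.001], [0.0, 0.0, 0.0, 1.0]] [[460.6987937    0.         321.76849862]
 [  0.         460.6987937  200.39994973]
 [  0.           0.           1.        ]] [-0.12170627  0.          0.          0.          0.        ]
side [[-0.955, 0.14, -0.261, 0.295], [-0.295, -0.49, 0.82, 0.949], [-0.013, 0.861, 0.509, 0.583], [0.0, 0.0, 0.0, 1.0]] [[482.88561206   0.         324.83539221]
 [  0.         482.88561206 201.67331623]
 [  0.           0.           1.        ]] [-0.03313392  0.          0.          0.          0.        ]
{'clock': 0.1, 'joints': array([ 1.17876446,  0.41183689, -0.01272363,  1.5969518 ,  0.00560505,
        1.13430714, -0.0821931 ]), 'dq': array([ 3.96323019e-04, -1.85437335e-03,  1.78581370e-03, -1.72842211e-03,
        2.90215890e-04,  1.66342821e-03, -4.39334901e-05]), 'joint_torque': array([ 3.44479588e-03, -6.01835990e+01,  6.84656147e-01, -3.00090086e+01,
        1.40026695e-02,  6.35641452e-03,  3.16971887e-05]), 'tool_pos': array([ 0.19869327, -0.59207838,  0.21273005]), 'ee_rot': array([[ 9.48009093e-01,  3.18242739e-01, -5.63982738e-04],
       [ 3.18243222e-01, -9.48008131e-01,  1.35480813e-03],
       [-1.03502370e-04, -1.46385411e-03, -9.99998923e-01]]), 'force': array([-0.32485484, -0.45751222,  0.46334975]), 'ft_torque': array([0.00682615, 0.01470233, 0.01396612]), 'width': 1.0051654719963283}
```

View pics/top0.png

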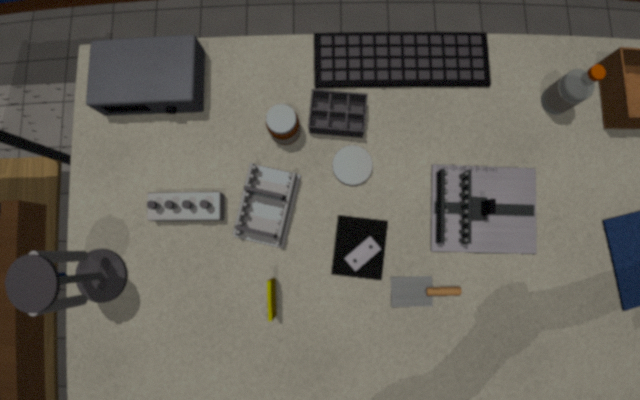

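View pics/side0.png

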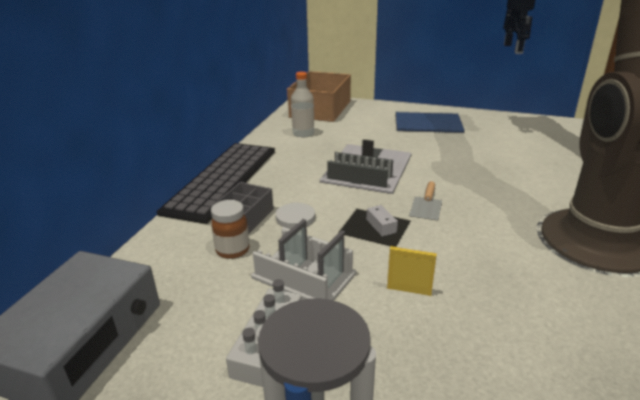

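Top view: carrier at (483,209), with fixed jaw u≈440, cheek u≈465 and tab (488,208). Block at (363,253) on the mat (360,247), white rack at (267,203). There is a yellow decoy at (271,300), which is not meant. Next I enlarge the carrier, rack and block.

```bash
python3 - <<'E'
import cv2,numpy as np
a=cv2.imread('pics/top0.png'); b=cv2.imread('pics/side0.png')
r=lambda i,x,y,w,h,k:cv2.resize(i[y:y+h,x:x+w],None,fx=k,fy=k,interpolation=cv2.INTER_CUBIC)
A=r(a,230,155,80,100,4);B=r(a,425,160,120,100,4)
C=r(b,245,210,120,95,3.33)[:200*2,:400]; 
o=np.zeros((600,800,3),np.uint8); o[:400,:320]=A; o[:400,320:800]=B
D=r(b,250,215,110,85,2.35)[:200,:260]; E=r(b,320,135,100,60,3.3)[:200,:330]; F=r(a,328,210,65,65,3.0)[:200]
o[400:400+D.shape[0],:D.shape[1]]=D;o[400:400+E.shape[0],265:265+E.shape[1]]=E;o[400:400+F.shape[0],600:600+F.shape[1]]=F
cv2.imwrite('pics/c1.png',o)
E
```

```text
(no output)
```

View pics/c1.png

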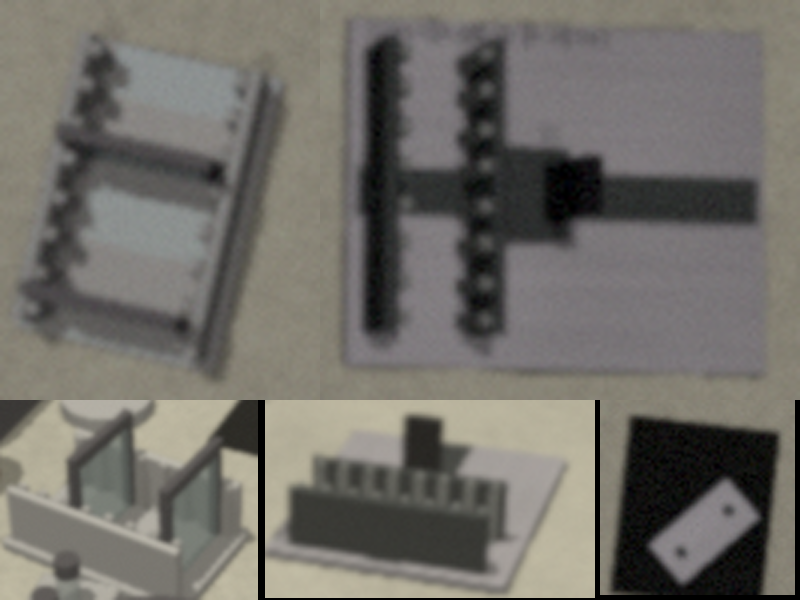

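The crop shows two cassettes in the rack. Their top bars run (246,188)-(285,198) and (237,228)-(276,236), and they are glass with grey strips, unlike the yellow decoy. The block has two dots and lies on the black mat, turned about 35°.

```bash
python3 - <<'E'
from h import *
a=cv2.imread('pics/top0.png').astype(int); B,G,R=a[...,0],a[...,1],a[...,2]; g=a.sum(2)//3
def sub(m,x,y,w,h):
    o=np.zeros(m.shape,np.uint8); o[y:y+h,x:x+w]=m[y:y+h,x:x+w]; return o
def big(m):
    c=max(cv2.findContours(m,0,2)[0],key=cv2.contourArea); return c.reshape(-1,2)
def rect(P):
    r=cv2.minAreaRect((P[:,:2]*1000).astype(np.float32)); return np.round(r[0],1),np.round(r[1],1),round(r[2],2)
print('px',a[180,500],a[240,600],a[253,363],a[230,350],a[193,265],a[208,440],a[208,425])
pl=sub(((B-R)>-8).astype(np.uint8),422,155,125,110); pl=cv2.morphologyEx(pl,cv2.MORPH_CLOSE,np.ones((5,5)))
print('plate',rect(onz('top',big(pl),.01)))
mat=sub((g<50).astype(np.uint8),325,210,70,75); cm=big(mat); print('mat',rect(onz('top',cm,.004)))
bl=sub((g>70).astype(np.uint8),325,210,70,75)
fill=cv2.drawContours(np.zeros(bl.shape,np.uint8),[cv2.convexHull(cm.reshape(-1,1,2))],-1,1,-1); fill=cv2.erode(fill,np.ones((5,5)))
bl=cv2.morphologyEx(bl&fill,cv2.MORPH_CLOSE,np.ones((5,5))); print('block',rect(onz('top',big(bl),.034)))
dots=sub(((g<95)).astype(np.uint8),0,0,640,400)&cv2.erode(bl,np.ones((5,5)))
n,l,st,ce=cv2.connectedComponentsWithStats(dots); print('dots',st[1:,4],np.round(onz('top',ce[1:],.034)*1000,1)[:, :2].tolist() if n>1 else 0)
fj=sub((g<75).astype(np.uint8),428,160,20,95); c=big(fj); print('fj px',c.min(0),c.max(0)); print('fj',rect(onz('top',c,.055)))
ck=sub((g<75).astype(np.uint8),456,160,18,95); c=big(ck); print('ck px',c.min(0),c.max(0),rect(onz('top',c,.055)))
tb=sub((g<35).astype(np.uint8),478,190,25,40); c=big(tb); print('tab px',c.min(0),c.max(0)); print(rect(onz('top',c,.085)))
for y in (200,215): print(g[y,428:475].tolist())
print('bars',np.round(onz('top',[(246,188),(285,198),(237.5,227.5),(276,236)],.1)*1000).tolist())
# side profile along rack
E
```

```text
px [119 117 121] [113 126 130] [134 133 137] [6 2 0] [72 68 72] [33 28 26] [118 131 136]
plate (array([ 537. , -189.8]), array([235.5, 190.5]), 87.45)
mat (array([458.9,  84.2]), array([106. , 125.3]), 82.47)
block (array([445.8,  80. ]), array([37.8, 73.3]), 40.1)
dots [7 8] [[460.1, 63.7], [431.8, 95.8]]
fj px [435 169] [447 243]
fj (array([541.4, -83.7]), array([ 25.2, 154.2]), 87.96)
ck px [456 170] [473 244] (array([ 538.8, -133.1]), array([ 36. , 154.9]), 87.51)
tab px [480 200] [495 218]
(array([ 530.9, -171.4]), array([31.1, 37. ]), 87.46)
[127, 123, 108, 99, 106, 115, 111, 91, 59, 35, 17, 18, 22, 37, 41, 51, 59, 82, 95, 105, 115, 118, 120, 123, 122, 120, 121, 120, 120, 118, 113, 103, 91, 70, 46, 39, 48, 67, 77, 72, 59, 52, 46, 41, 40, 46, 45]
[126, 122, 114, 107, 111, 121, 116, 95, 63, 33, 17, 15, 24, 34, 46, 57, 77, 106, 118, 121, 122, 123, 121, 123, 120, 121, 119, 119, 118, 114, 111, 94, 76, 53, 36, 21, 19, 15, 21, 30, 39, 42, 45, 37, 39, 43, 45]
bars [[578.0, 312.0, 100.0], [557.0, 235.0, 100.0], [500.0, 329.0, 100.0], [482.0, 253.0, 100.0]]
```

Call:
drive_tool([
  [[0,0,0,0,0,-1,0],[0,0,0,0,0,-1,0],[0,0,0,0,0,-1,0],[0,0,0,0,0,-1,0],[0,0,0,0,0,-1,0],[0,0,0,0,0,-1,0],[0,0,0,0,0,-1,0],[0,0,0,0,0,-1,0],[0,0,0,0,0,-0.6,0]],
])

```text
clock: 1.23
tool_pos: [0.1975, -0.5893, 0.2079]
ee_rot: [[0.006, 1.0, -0.004], [1.0, -0.006, 0.01], [0.01, -0.004, -1.0]]
force: [-0.0, 0.6, 0.1]
width: 0.997
```

```bash
cat >> h.py <<'E'
def cart(): # carrier axes
    t=np.deg2rad(-2.5); return np.array([np.cos(t),np.sin(t),0]),np.array([-np.sin(t),np.cos(t),0])
def go(p,yaw=None):
    s=status.state(); R=s['ee_rot']; d=R.T@(np.array(p)-s['tool_pos'])/.06
    y=np.rad2deg(np.arctan2(R[1,1],R[0,1]))
    # levelling turn + yaw (tool axes)
    T=R
    if yaw is not None:
        a=np.deg2rad(yaw); c,q=np.cos(a),np.sin(a)
        T=np.array([[-q,c,0],[c,q,0],[0,0,-1.]])
        rv=np.rad2deg(cv2.Rodrigues(R.T@T)[0].ravel())/8
        print('turn units',np.round(rv,2))
    print('t',round(s['clock'],2),'pos',np.round(s['tool_pos'],4),'yaw',round(y,2),'F',np.round(s['force'],2),'w',round(s['width'],3))
    print('shift now-frame',np.round(d,2),'after turn',np.round(T.T@(np.array(p)-s['tool_pos'])/.06,2),'norm',round(np.linalg.norm(d),2))
E
python3 - <<'E'
from h import *
go((.537,-.183,.213),-2.5)
X,Y=cart()
P=lambda uv,z:np.round(onz('top',uv,z)[0]*1000,1)
print('fj back low',P((435.8,208),.01),'rib top',P((444.7,208),.057),'cheek low',P((459.5,208),.012),'tab back top',P((495.7,208),.085))
E
```

```text
turn units [-0.03 -0.07  0.27]
t 1.23 pos [ 0.1975 -0.5893  0.2079] yaw -0.37 F [-0.02  0.61  0.07] w 0.997
shift now-frame [ 6.81  5.61 -0.04] after turn [ 7.01  5.36 -0.09] norm 8.82
fj back low [540.4 -83.1  10. ] rib top [536.4 -90.7  57. ] cheek low [ 539.5 -134.7   12. ] tab back top [ 532.6 -188.5   85. ]
```

Call:
drive_tool([
  [[0,0,0,0,0,0.27,0],[0.75,0.57,0,0,0,0,0],[0.75,0.57,0,0,0,0,0],[0.75,0.57,0,0,0,0,0],[0.75,0.57,0,0,0,0,0],[0.75,0.57,0,0,0,0,0],[0.75,0.57,0,0,0,0,0],[0.75,0.57,0,0,0,0,0],[0.75,0.57,0,0,0,0,0],[0.75,0.57,0,0,0,0,0]],
])

```text
clock: 2.48
tool_pos: [0.5367, -0.1988, 0.2084]
ee_rot: [[0.096, 0.995, -0.005], [0.995, -0.096, 0.01], [0.009, -0.006, -1.0]]
force: [-0.4, -0.9, 0.5]
width: 1.0
```

```bash
python3 - <<'E'
from h import *
go((.537,-.183,.06),-2.5)
E
```

```text
turn units [-0.04 -0.07 -0.38]
t 2.48 pos [ 0.5367 -0.1988  0.2084] yaw -5.5 F [-0.38 -0.9   0.52] w 1.0
shift now-frame [ 0.24 -0.01  2.47] after turn [ 0.26 -0.01  2.47] norm 2.49
```

Call:
drive_tool([
  [[0.26,0,0,-0.04,-0.07,-0.38,0],[0,0,0.65,0,0,0,0],[0,0,0.65,0,0,0,60],[0,0,0.65,0,0,0,60],[0,0,0.5,0,0,0,60]],
])

```text
clock: 3.1
tool_pos: [0.5413, -0.1791, 0.0598]
ee_rot: [[0.047, 0.999, 0.005], [0.999, -0.047, -0.002], [-0.002, 0.005, -1.0]]
force: [0.4, 0.4, 0.3]
width: 0.767
```

```bash
python3 - <<'E'
from h import *
go((.537,-.183,.06),-2.5)
a=snap('top','t1');b=snap('side','s1')
A=cv2.resize(a[150:270,420:560],None,fx=3.3,fy=3.3);B=cv2.resize(b[100:220,300:430],None,fx=3.3,fy=3.3)
cv2.imwrite('pics/c2.png',np.hstack([A[:396,:400],B[:396,:400]])[:,:,::-1])
E
```

```text
turn units [ 0.04  0.01 -0.02]
t 3.1 pos [ 0.5413 -0.1791  0.0598] yaw -2.68 F [0.38 0.41 0.26] w 0.767
shift now-frame [-0.07 -0.07 -0.  ] after turn [-0.07 -0.07 -0.  ] norm 0.1
```

View pics/c2.png

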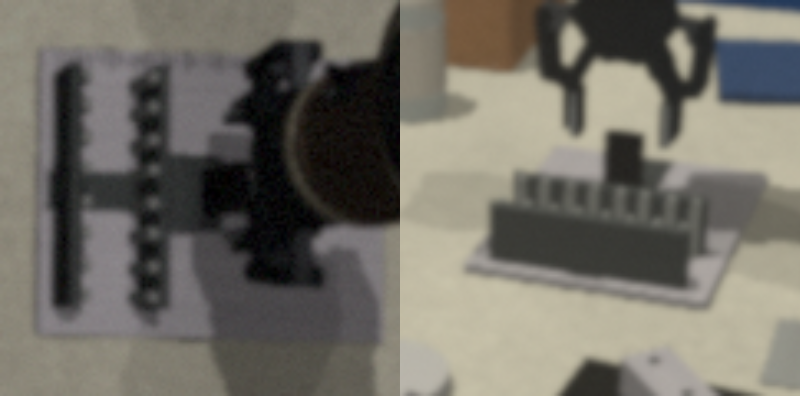

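```bash
python3 - <<'E'
from h import *
print(proj('side',[[.537,-.183,.085],[.5413,-.1791,.046],[.5413,-.1791,.06],[.5413-.033,-.1791,.046],[.5413,-.1791,.12]]))
print('pic px: tab top c', 300+(622-400)/3.3,100+133/3.3,'tips',300+175/3.3,100+135/3.3, 300+270/3.3,100+145/3.3)
s=status.state();print(s['tool_pos'],s['joints'],s['dq'])
b=snap('side','s2');a=snap('top','t2');cv2.imwrite('pics/c3.png',np.hstack([cv2.resize(b[100:220,300:430],None,fx=3,fy=3),cv2.resize(a[150:270,420:560],None,fx=3,fy=3)])[:,:,::-1])
E
```

```text
[[367.35734468 139.84216965]
 [364.94989887 154.02132368]
 [365.10588423 149.12499006]
 [377.34551976 155.47871021]
 [365.79132576 127.50980393]]
pic px: tab top c 367.27272727272725 140.3030303030303 tips 353.030303030303 140.9090909090909 381.8181818181818 143.93939393939394
[ 0.53943664 -0.17857632  0.0582254 ] [ 0.55418823  0.5344743  -0.4250926   1.8613604   0.29566641  0.8076567
 -0.07103421] [ 0.00637227 -0.04791896 -0.02321626 -0.05102554 -0.02475425  0.05508829
  0.02707162]
```

View pics/c3.png

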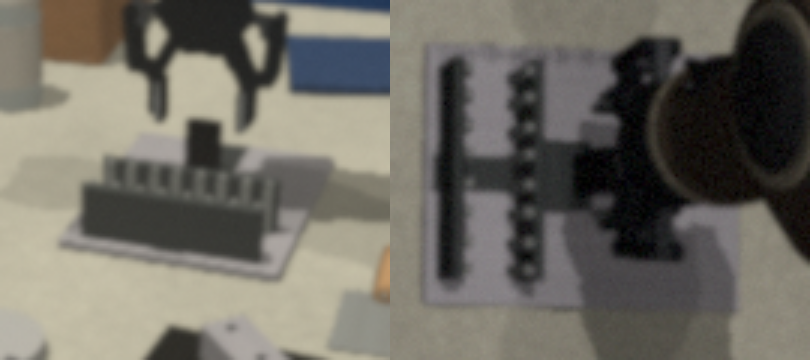

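The fingers look about 8 px higher than they should at the reported TCP. I'll check the projection against the start picture before closing.

```bash
python3 - <<'E'
from h import *
R=np.array([[.948,.318,0],[.318,-.948,0],[0,0,-1.]])
p=np.array([.1987,-.592,.2127])
for n in('side','top'):
    for w,z in((.0425,-.001),(-.0425,-.001),(.05,-.04),(-.05,-.04)): print(n,proj(n,p+R@np.array([0,w,z])))
b=cv2.imread('pics/side0.png'); c1=cv2.resize(b[0:70,480:570],None,fx=4.4,fy=4.4)
b=cv2.imread('pics/s2.png'); 
s=status.state();R=s['ee_rot'];p=s['tool_pos']
for w,z in((.033,.004),(-.033,.004),(.033,-.01),(-.033,-.01)):
    print('now',proj('side',p+R@np.array([0,w,z])),proj('top',p+R@np.array([0,w,z])))
c2=cv2.resize(b[90:170,320:410],None,fx=4.4,fy=4.4)
for o,im,k in((( .1987,-.592,.2127),c1,(480,0)),((.5394,-.1786,.0582),c2,(320,90))):
    q=(proj('side',o)[0]-k)*4.4; cv2.circle(im,tuple(int(v) for v in q),4,(0,0,255),1)
h=max(len(c1),len(c2)); cv2.imwrite('pics/c4.png',np.hstack([np.pad(c,((0,h-len(c)),(0,0),(0,0))) for c in(c1,c2)]))
E
```

```text
side [[505.25482838  56.01696876]]
side [[515.38939675  63.2949496 ]]
side [[506.57511653  42.4299772 ]]
side [[518.80607488  50.29508327]]
top [[734.44921532 363.69032755]]
top [[703.33716083 383.18738227]]
top [[750.31365345 365.21108464]]
top [[714.1438967  389.61985632]]
now [[352.5367912  148.21628829]] [[486.28979469 188.7438347 ]]
now [[376.98690875 151.65831321]] [[486.28654977 220.36913776]]
now [[352.64974004 143.30962498]] [[488.54969939 187.93344938]]
now [[377.24116978 146.69533335]] [[488.56483289 220.01483341]]
```

View pics/c4.png

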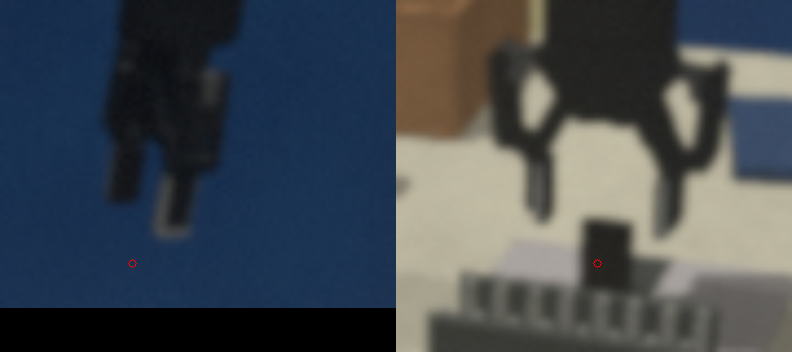

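Call:
drive_tool([
  [[-0.07,0,0.3,0,0,0,60],[0,0,0,0,0,0,200],[0,0,0,0,0,0,200],[0,0,0,0,0,0,200],[0,0,0,0,0,0,200]],
])

```text
clock: 3.92
tool_pos: [0.5373, -0.1846, 0.0452]
ee_rot: [[0.049, 0.999, -0.002], [0.999, -0.049, -0.004], [-0.004, -0.002, -1.0]]
force: [1.3, -0.3, -7.4]
width: 0.333
```

```bash
python3 - <<'E'
from h import *
go((.537,-.183,.06),-2.5)
a=snap('top','t3');b=snap('side','s3')
cv2.imwrite('pics/c5.png',np.hstack([cv2.resize(b[90:190,300:420],None,fx=3.3,fy=3.3),cv2.resize(a[150:250,425:545],None,fx=3.3,fy=3.3)])[:,:,::-1])
E
```

```text
turn units [-0.02  0.03 -0.04]
t 3.92 pos [ 0.5373 -0.1846  0.0452] yaw -2.79 F [ 1.31 -0.28 -7.4 ] w 0.333
shift now-frame [ 0.03 -0.01 -0.25] after turn [ 0.03 -0.01 -0.25] norm 0.25
```

View pics/c5.png

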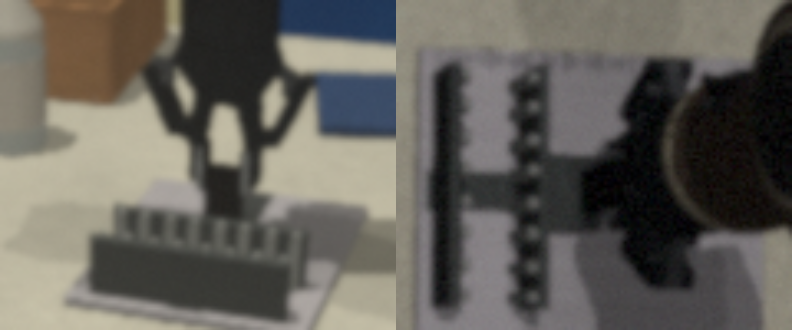

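Call:
drive_tool([
  [[-0.2,0,0,0,0,0,200],[-0.2,0,0,0,0,0,200],[-0.2,0,0,0,0,0,200],[-0.2,0,0,0,0,0,200],[-0.2,0,0,0,0,0,200],[-0.1,0,0,0,0,0,200],[0,0,0,0,0,0,200]],
])

```text
clock: 4.9
tool_pos: [0.534, -0.2546, 0.0452]
ee_rot: [[0.049, 0.999, -0.002], [0.999, -0.049, -0.002], [-0.003, -0.002, -1.0]]
force: [-0.7, 0.7, -3.6]
width: 0.335
```

```bash
python3 - <<'E'
from h import *
go((.537,-.248,.045),-2.5)
E
```

```text
turn units [-0.02  0.02 -0.04]
t 4.9 pos [ 0.534  -0.2546  0.0452] yaw -2.81 F [-0.67  0.73 -3.61] w 0.335
shift now-frame [0.11 0.04 0.  ] after turn [0.11 0.04 0.  ] norm 0.12
```

Call:
drive_tool([
  [[0,0,0,0,0,0,80],[0,0,0,0,0,0,0],[0,0,-0.6,0,0,0,0],[0,0,-0.9,0,0,0,0],[0.9,-0.2,0,0,0,0,0],[0.9,-0.2,0,0,0,0,0],[0.9,-0.2,0,0,0,0,0],[0.9,-0.2,0,0,0,0,0],[0.9,-0.2,0,0,0,0,0],[0.3,-0.2,0,0,0,0,0]],
])

```text
clock: 6.15
tool_pos: [0.4797, 0.0434, 0.1415]
ee_rot: [[0.051, 0.999, 0.011], [0.999, -0.05, -0.008], [-0.007, 0.011, -1.0]]
force: [0.2, 0.1, -0.3]
width: 1.004
```

Call:
drive_tool([
  [[0,0,0,0,0,-1,0],[0,0,0,0,0,-1,0],[0,0,0,0,0,-1,0],[0,0,0,0,0,-1,0],[0,0,0,0,0,-1,0],[0,0,0,0,0,-0.3,0],[0,0,0,0,0,0,0]],
])

```text
clock: 7.02
tool_pos: [0.4806, 0.0478, 0.1454]
ee_rot: [[-0.662, 0.75, 0.019], [0.75, 0.662, -0.01], [-0.021, 0.008, -1.0]]
force: [0.3, 0.1, 0.1]
width: 1.004
```

```bash
python3 - <<'E'
from h import *
go((.446,.080,.04),40.6)
a=snap('top','t4'); b=snap('side','s4')
cv2.imwrite('pics/c6.png',np.hstack([a[130:330,280:560],b[60:260,290:460]])[:,:,::-1].repeat(1,0))
i=cv2.imread('pics/c6.png'); cv2.imwrite('pics/c6.png',cv2.resize(i,None,fx=1.75,fy=1.75,interpolation=2))
E
```

```text
turn units [0.06 0.15 0.11]
t 7.03 pos [0.4806 0.0478 0.1454] yaw 41.45 F [0.27 0.06 0.09] w 1.004
shift now-frame [ 0.82 -0.09  1.74] after turn [ 0.78 -0.09  1.76] norm 1.93
```

View pics/c6.png

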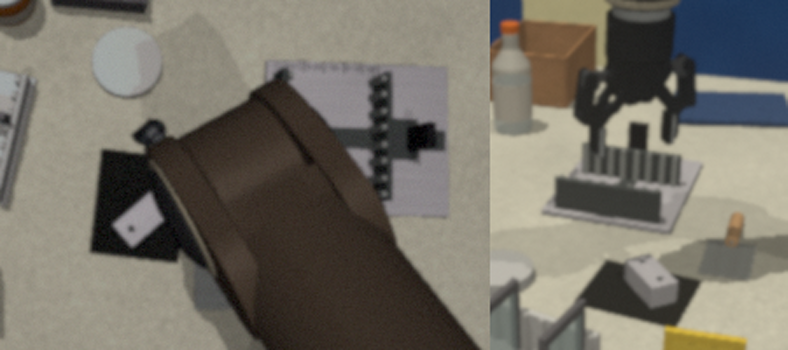

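Call:
drive_tool([
  [[0,0,0,0.06,0.15,0.11,0],[0.39,-0.045,0,0,0,0,0],[0.39,-0.045,0,0,0,0,0],[0,0,0.6,0,0,0,0],[0,0,0.6,0,0,0,0],[0,0,0.4,0,0,0,0],[0,0,0.2,0,0,0,0],[0,0,0,0,0,0,0]],
])

```text
clock: 8.12
tool_pos: [0.4412, 0.0865, 0.0367]
ee_rot: [[-0.65, 0.76, -0.0], [0.76, 0.65, 0.002], [0.001, 0.001, -1.0]]
force: [0.6, -0.4, 1.2]
width: 0.998
```

```bash
python3 - <<'E'
from h import *
go((.446,.080,.03),40.6)
b=snap('side','s5');a=snap('top','t5')
i=np.hstack([cv2.resize(b[130:260,320:460],None,fx=3,fy=3,interpolation=2),cv2.resize(a[180:310,300:420],None,fx=3,fy=3,interpolation=2)])
cv2.imwrite('pics/c7.png',i[:,:,::-1])
E
```

```text
turn units [ 0.01 -0.01 -0.01]
t 8.12 pos [0.4412 0.0865 0.0367] yaw 40.55 F [ 0.58 -0.38  1.23] w 0.998
shift now-frame [-0.13 -0.01  0.11] after turn [-0.13 -0.01  0.11] norm 0.18
```

View pics/c7.png

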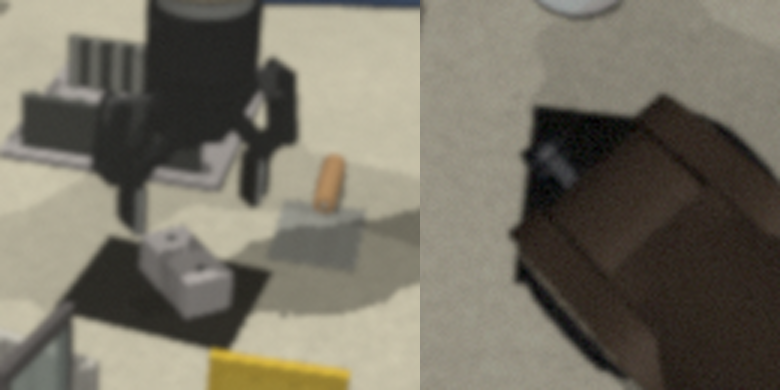

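```bash
python3 - <<'E'
from h import *
from scipy.optimize import least_squares as LS
def fit(p,R,obs,hw):
    f=lambda q:(np.vstack([proj('side',p+R@np.array([q[0],q[1]+s*hw,q[2]])) for s in(1,-1)])-obs).ravel()
    r=LS(f,[0,0,0]); print(np.round(r.x*1000,1),np.round(r.fun,1))
s=status.state()
for o in ([[365,206.7],[404.3,197.7]],[[404.3,197.7],[365,206.7]]): fit(s['tool_pos'],s['ee_rot'],np.array(o),.0455)
R=np.array([[.948,.318,0],[.318,-.948,0],[0,0,-1.]])
fit(np.array([.1987,-.592,.2127]),R,np.array([[507,45.5],[519,54]]),.0455)
E
```

```text
[ 22.5   8.2 -43.8] [ 0.   0.2 -0.  -0.2]
[-1.93724598e+08 -1.17254644e+08  1.33078088e+08] [-19.7   4.5  19.7  -4.5]
[  52.7 -135.7  -62.4] [-0.1  0.2  0.1 -0.2]
```

Call:
drive_tool([
  [[-0.12,0,0.1,0,0,0,0],[0,0,0.15,0,0,0,0],[0,0,0.15,0,0,0,0],[0,0,0,0,0,0,0]],
])

```text
clock: 8.72
tool_pos: [0.4487, 0.0802, 0.0135]
ee_rot: [[-0.648, 0.761, 0.005], [0.761, 0.648, 0.002], [-0.002, 0.005, -1.0]]
force: [0.5, -0.2, 0.3]
width: 0.999
```

```bash
python3 - <<'E'
from h import *
go((.446,.080,.0),40.6)
b=snap('side','s6')
cv2.imwrite('pics/c8.png',cv2.resize(b[130:260,320:460],None,fx=4,fy=4,interpolation=2)[:,:,::-1])
E
```

```text
turn units [ 0.04  0.01 -0.02]
t 8.72 pos [0.4487 0.0802 0.0135] yaw 40.43 F [ 0.48 -0.17  0.29] w 0.999
shift now-frame [ 0.03 -0.04  0.22] after turn [ 0.03 -0.04  0.22] norm 0.23
```

View pics/c8.png

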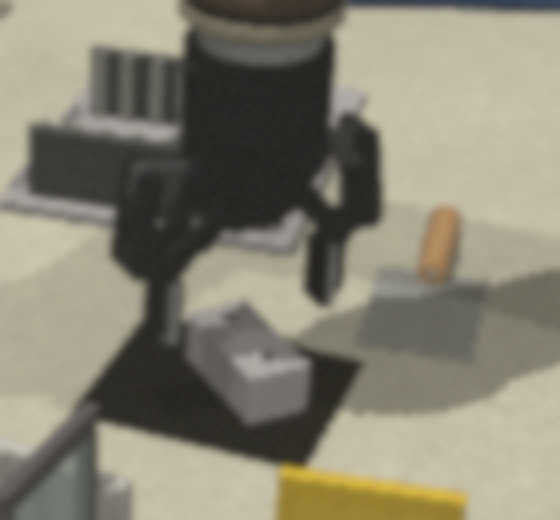

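Call:
drive_tool([
  [[0.02,-0.02,0.12,0,0,0,0],[0,0,0.1,0,0,0,0],[0,0,0,0,0,0,0]],
])

```text
clock: 9.15
tool_pos: [0.4472, 0.0807, -0.0003]
ee_rot: [[-0.649, 0.761, 0.006], [0.761, 0.649, 0.002], [-0.002, 0.005, -1.0]]
force: [1.0, 0.4, 0.3]
width: 0.998
```

Call:
drive_tool([
  [[0,0,0,0,0,0,200],[0,0,0,0,0,0,200],[0,0,0,0,0,0,200],[0,0,0,0,0,0,200]],
])

```text
clock: 9.65
tool_pos: [0.4475, 0.0808, 0.0003]
ee_rot: [[-0.649, 0.761, 0.006], [0.761, 0.649, 0.002], [-0.003, 0.006, -1.0]]
force: [-0.2, -0.7, -2.2]
width: 0.404
```

```bash
python3 - <<'E'
from h import *
go((.446,.080,.0),40.6)
for w in(.5,): print(proj('side',status.state()['tool_pos']+status.state()['ee_rot']@np.array([0,-.018,0])),proj('side',status.state()['tool_pos']+status.state()['ee_rot']@np.array([0,.018,0])))
b=snap('side','s7')
cv2.imwrite('pics/c9.png',cv2.resize(b[150:250,330:430],None,fx=5,fy=5,interpolation=2)[:,:,::-1])
E
```

```text
turn units [ 0.04  0.02 -0.02]
t 9.65 pos [4.475e-01 8.080e-02 3.000e-04] yaw 40.46 F [-0.23 -0.7  -2.16] w 0.404
shift now-frame [ 0.01 -0.03  0.  ] after turn [ 0.01 -0.03  0.  ] norm 0.03
[[386.56445782 225.1769795 ]] [[371.9845218  228.89205251]]
```

View pics/c9.png

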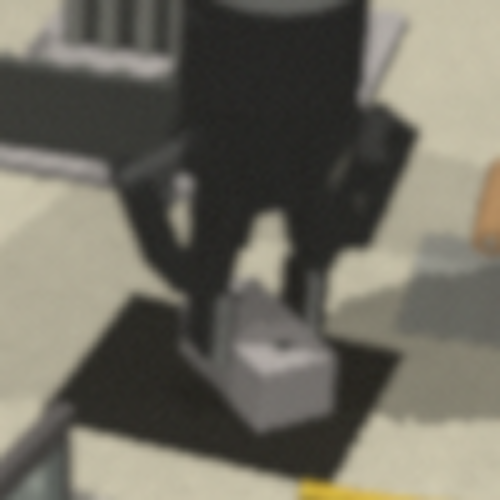

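Call:
drive_tool([
  [[0,0,-0.4,0,0,0,200],[0,0,-0.6,0,0,0,200],[0,0,-0.7,0,0,0,200],[0,0,0,0,0,0.9,200],[0,0,0,0,0,0.9,200],[0,0,0,0,0,0.9,200],[0,0,0,0,0,0.9,200],[0,0,0,0,0,0.9,200],[0,0,0,0,0,0.8,200],[0,0,0,0,0,0,200]],
])

```text
clock: 10.95
tool_pos: [0.4442, 0.0793, 0.1039]
ee_rot: [[0.057, 0.998, 0.002], [0.998, -0.057, 0.001], [0.001, 0.002, -1.0]]
force: [0.4, -0.7, -1.9]
width: 0.401
```

```bash
python3 - <<'E'
from h import *
go((.5393,-.140,.11),-2.65)
E
```

```text
turn units [ 0.01 -0.01 -0.08]
t 10.95 pos [0.4442 0.0793 0.1039] yaw -3.27 F [ 0.37 -0.66 -1.93] w 0.401
shift now-frame [-3.56  1.79 -0.1 ] after turn [-3.58  1.75 -0.1 ] norm 3.99
```

Call:
drive_tool([
  [[0,0,-0.1,0,0,-0.08,200],[-0.72,0.35,0,0,0,0,200],[-0.72,0.35,0,0,0,0,200],[-0.72,0.35,0,0,0,0,200],[-0.72,0.35,0,0,0,0,200],[-0.6,0.3,0,0,0,0,200],[0,0,0,0,0,0,200],[0,0,0,0,0,0,200]],
])

```text
clock: 11.95
tool_pos: [0.542, -0.1387, 0.1123]
ee_rot: [[0.023, 1.0, 0.004], [1.0, -0.023, 0.003], [0.003, 0.004, -1.0]]
force: [-0.8, 0.5, -2.5]
width: 0.404
```

```bash
python3 - <<'E'
from h import *
go((.5393,-.140,.03),-2.65)
E
```

```text
turn units [ 0.03 -0.02  0.17]
t 11.95 pos [ 0.542  -0.1387  0.1123] yaw -1.31 F [-0.85  0.45 -2.5 ] w 0.404
shift now-frame [-0.03 -0.05  1.37] after turn [-0.02 -0.04  1.37] norm 1.37
```

Call:
drive_tool([
  [[-0.02,-0.04,0,0,0,0.17,200],[0,0,0.4,0,0,0,200],[0,0,0.4,0,0,0,200],[0,0,0.4,0,0,0,200],[0,0,0.3,0,0,0,200],[0,0,0.1,0,0,0,200],[0,0,0,0,0,0,200]],
])

```text
clock: 12.82
tool_pos: [0.5396, -0.1337, 0.0159]
ee_rot: [[0.041, 0.999, 0.006], [0.999, -0.041, 0.003], [0.003, 0.006, -1.0]]
force: [0.5, -1.0, -1.1]
width: 0.401
```

```bash
python3 - <<'E'
from h import *
go((.5393,-.140,.0063),-2.65)
b=snap('side','s8');a=snap('top','t8')
i=np.hstack([cv2.resize(b[110:210,310:430],None,fx=3.3,fy=3.3,interpolation=2),cv2.resize(a[150:250,425:545],None,fx=3.3,fy=3.3,interpolation=2)])
cv2.imwrite('pics/c10.png',i[:,:,::-1])
E
```

```text
turn units [ 0.04 -0.02  0.04]
t 12.82 pos [ 0.5396 -0.1337  0.0159] yaw -2.32 F [ 0.48 -1.01 -1.11] w 0.401
shift now-frame [-0.11 -0.    0.16] after turn [-0.11 -0.    0.16] norm 0.19
```

View pics/c10.png

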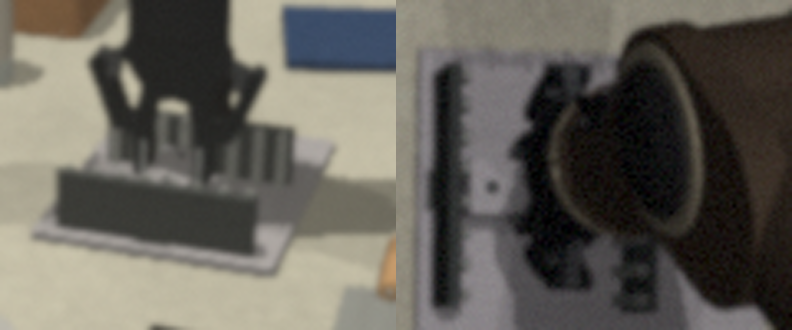

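Call:
drive_tool([
  [[-0.1,0,0.06,0,0,0,200],[0,0,0.06,0,0,0,200],[0,0,0.06,0,0,0,200],[0,0,0.03,0,0,0,200],[0,0,0,0,0,0,200]],
])

```text
clock: 13.55
tool_pos: [0.5412, -0.1413, 0.0066]
ee_rot: [[0.042, 0.999, 0.01], [0.999, -0.042, 0.001], [0.001, 0.01, -1.0]]
force: [-0.1, -0.7, -2.5]
width: 0.404
```

Call:
drive_tool([
  [[0,0,0.02,0,0,0,200],[0,0,0.02,0,0,0,200],[0,0,0,0,0,0,200]],
])

```text
clock: 13.92
tool_pos: [0.5414, -0.1413, 0.0065]
ee_rot: [[0.042, 0.999, 0.011], [0.999, -0.042, -0.001], [-0.001, 0.011, -1.0]]
force: [0.5, 0.7, -2.8]
width: 0.402
```

Call:
drive_tool([
  [[0,0,0.05,0,0,0,200],[0,0,0.03,0,0,0,200]],
])

```text
clock: 14.18
tool_pos: [0.5417, -0.1413, 0.0062]
ee_rot: [[0.042, 0.999, 0.011], [0.999, -0.042, -0.004], [-0.003, 0.011, -1.0]]
force: [-7.7, 1.2, 19.2]
width: 0.405
```

Call:
drive_tool([
  [[0,0,0,0,0,0,100],[0,0,0,0,0,0,0],[0,0,-0.5,0,0,0,0],[0,0,-0.9,0,0,0,0],[-0.6,0,-0.3,0,0,0,0],[-0.6,0,0,0,0,0,0],[-0.6,0,0,0,0,0,0],[0,0,0,0,0,0,0],[0,0,0,0,0,0,0]],
])

```text
clock: 15.3
tool_pos: [0.5373, -0.2507, 0.1089]
ee_rot: [[0.04, 0.999, 0.011], [0.999, -0.04, -0.002], [-0.001, 0.011, -1.0]]
force: [-0.9, -0.2, -0.4]
width: 0.995
```

```bash
python3 - <<'E'
from h import *
go((.534,-.2546,.045),-2.65)
E
```

```text
turn units [0.08 0.01 0.05]
t 15.3 pos [ 0.5373 -0.2507  0.1089] yaw -2.27 F [-0.9  -0.19 -0.39] w 0.995
shift now-frame [-0.07 -0.06  1.07] after turn [-0.07 -0.05  1.07] norm 1.07
```

Call:
drive_tool([
  [[-0.07,-0.05,0,0.08,0.01,0.05,0],[0,0,0.5,0,0,0,0],[0,0,0.5,0,0,0,60],[0,0,0.1,0,0,0,60],[0,0,0,0,0,0,200],[0,0,0,0,0,0,200],[0,0,0,0,0,0,200],[0,0,0,0,0,0,200]],
])

```text
clock: 16.3
tool_pos: [0.5342, -0.2513, 0.0433]
ee_rot: [[0.042, 0.999, -0.003], [0.999, -0.042, 0.001], [0.001, -0.003, -1.0]]
force: [1.0, 1.2, -9.2]
width: 0.332
```

Call:
drive_tool([
  [[0.1,0,0,0,0,0,200],[0.1,0,0,0,0,0,200],[0.1,0,0,0,0,0,200],[0.1,0,0,0,0,0,200],[0,0,0,0,0,0,200]],
])

```text
clock: 16.92
tool_pos: [0.5354, -0.2265, 0.0433]
ee_rot: [[0.042, 0.999, -0.002], [0.999, -0.042, -0.0], [-0.0, -0.002, -1.0]]
force: [-0.5, 0.7, -5.9]
width: 0.34
```

Call:
drive_tool([
  [[0.05,0,0,0,0,0,200],[0.05,0,0,0,0,0,200],[0,0,0,0,0,0,200]],
])

```text
clock: 17.3
tool_pos: [0.5356, -0.2207, 0.0433]
ee_rot: [[0.043, 0.999, -0.002], [0.999, -0.043, -0.001], [-0.001, -0.002, -1.0]]
force: [0.2, -0.7, -6.8]
width: 0.338
```

Call:
drive_tool([
  [[0.04,0,0,0,0,0,200],[0,0,0,0,0,0,200]],
])

```text
clock: 17.55
tool_pos: [0.5358, -0.2183, 0.0433]
ee_rot: [[0.043, 0.999, -0.002], [0.999, -0.043, -0.001], [-0.001, -0.002, -1.0]]
force: [0.8, -0.3, -7.3]
width: 0.334
```

Call:
drive_tool([
  [[0.04,0,0,0,0,0,200],[0,0,0,0,0,0,200]],
])

```text
clock: 17.8
tool_pos: [0.5358, -0.2164, 0.0433]
ee_rot: [[0.043, 0.999, -0.002], [0.999, -0.043, -0.001], [-0.002, -0.002, -1.0]]
force: [0.4, -2.8, -7.9]
width: 0.334
```

Call:
drive_tool([
  [[0.04,0,0,0,0,0,200],[0,0,0,0,0,0,200]],
])

```text
clock: 18.05
tool_pos: [0.5358, -0.2165, 0.0433]
ee_rot: [[0.045, 0.999, -0.002], [0.999, -0.045, -0.004], [-0.004, -0.001, -1.0]]
force: [0.9, -0.4, -6.7]
width: 0.334
```

Call:
drive_tool([
  [[0.04,0,0,0,0,0,200],[0,0,0,0,0,0,200]],
])

```text
clock: 18.3
tool_pos: [0.5359, -0.2166, 0.0433]
ee_rot: [[0.046, 0.999, -0.001], [0.999, -0.046, -0.007], [-0.007, -0.001, -1.0]]
force: [1.0, -1.0, -7.8]
width: 0.336
```

```bash
python3 - <<'E'
from h import *
go((.5358,-.2164,.0433))
a=snap('top','t9');b=snap('side','s9')
i=np.hstack([cv2.resize(b[110:210,310:430],None,fx=3.3,fy=3.3,interpolation=2),cv2.resize(a[150:250,425:545],None,fx=3.3,fy=3.3,interpolation=2)])
cv2.imwrite('pics/c11.png',i[:,:,::-1])
E
```

```text
t 18.3 pos [ 0.5359 -0.2166  0.0433] yaw -2.64 F [ 1.04 -1.02 -7.8 ] w 0.336
shift now-frame [ 0. -0. -0.] after turn [ 0. -0. -0.] norm 0.0
```

View pics/c11.png

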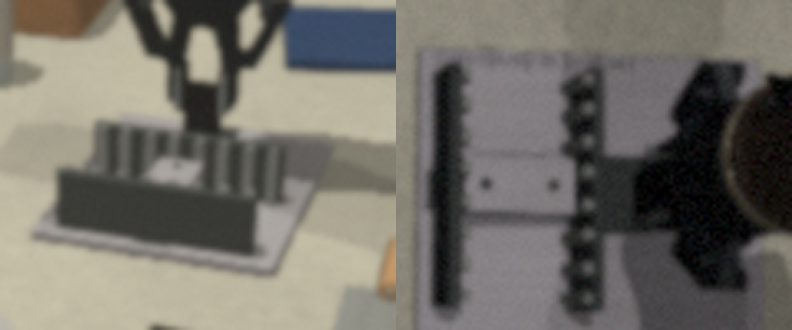

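Call:
drive_tool([
  [[0.08,0,0,0,0,0,200],[0.08,0,0,0,0,0,200],[0.08,0,0,0,0,0,200],[0.08,0,0,0,0,0,200]],
])

```text
clock: 18.9
tool_pos: [0.5359, -0.2171, 0.0434]
ee_rot: [[0.057, 0.998, 0.001], [0.998, -0.057, -0.028], [-0.028, 0.002, -1.0]]
force: [2.4, -17.6, -10.5]
width: 0.333
```

Call:
drive_tool([
  [[0,0,0,0,0,0,200],[0,0,0,0,0,0,200],[0,0,0,0,0,0,120],[0,0,0,0,0,0,60],[0,0,0,0,0,0,0],[0,0,-0.5,0,0,0,0],[0,0,-0.7,0,0,0,0],[0,0,0,0,0,0,0]],
])

```text
clock: 19.9
tool_pos: [0.538, -0.2108, 0.1195]
ee_rot: [[0.054, 0.999, 0.004], [0.998, -0.054, -0.025], [-0.025, 0.005, -1.0]]
force: [-0.2, 0.5, 0.5]
width: 0.999
```

```bash
python3 - <<'E'
from h import *
a=snap('top','t10'); g=a.astype(int).sum(2)//3
# block dots
m=np.zeros(g.shape,np.uint8); r=(slice(196,216),slice(444,478)); m[r]=(g[r]<85)
n,l,st,ce=cv2.connectedComponentsWithStats(m); 
for i in range(1,n): print(st[i].tolist(),np.round(ce[i],1),np.round(onz('top',[ce[i]],.04)[0]*1000,1))
for y in(198,201,212): print(y,g[y,432:485].tolist())
go((.541,-.136,.06),-2.65)
E
```

```text
[444, 196, 21, 20, 64] [448.  209.5] [ 534.4 -102.    40. ]
[475, 196, 3, 2, 4] [476.2 196.2] [ 561.7 -163.9   40. ]
[451, 204, 2, 3, 5] [451.6 205.2] [ 543.5 -110.    40. ]
[472, 205, 2, 2, 4] [472.5 205.5] [ 542.2 -154.9   40. ]
[472, 215, 6, 1, 6] [474.5 215. ] [ 522.  -158.4   40. ]
198 [112, 125, 123, 100, 68, 34, 22, 16, 25, 34, 42, 49, 60, 85, 108, 121, 123, 123, 126, 125, 125, 122, 123, 123, 123, 125, 121, 122, 124, 122, 125, 124, 125, 120, 121, 118, 119, 118, 119, 124, 121, 122, 120, 117, 108, 96, 84, 51, 18, 20, 18, 20, 22]
201 [110, 113, 103, 81, 53, 33, 14, 18, 28, 36, 50, 51, 58, 79, 91, 108, 124, 130, 130, 130, 129, 128, 134, 131, 133, 132, 129, 129, 130, 129, 127, 130, 127, 130, 127, 125, 126, 125, 127, 125, 126, 122, 127, 127, 124, 124, 111, 78, 50, 58, 76, 85, 77]
212 [108, 105, 83, 60, 38, 20, 17, 22, 19, 37, 43, 47, 58, 68, 83, 108, 121, 125, 125, 125, 126, 126, 124, 125, 125, 127, 126, 126, 126, 124, 123, 126, 127, 121, 123, 128, 124, 128, 126, 123, 126, 125, 126, 126, 124, 123, 111, 78, 52, 61, 78, 83, 80]
turn units [ 0.02  0.17 -0.06]
t 19.95 pos [ 0.5367 -0.2107  0.1177] yaw -3.11 F [-0.74  0.14 -0.33] w 1.004
shift now-frame [1.27 0.   0.93] after turn [1.25 0.01 0.96] norm 1.57
```

Call:
drive_tool([
  [[0,0,0,0.02,0.17,0,0],[0.6,0,0,0,0,0,0],[0.6,0,0,0,0,0,0],[0,0,0,0,0,0,0],[0,0,0,0,0,0,0]],
])

```text
clock: 20.58
tool_pos: [0.5378, -0.1382, 0.1128]
ee_rot: [[0.057, 0.998, -0.008], [0.998, -0.057, 0.006], [0.005, -0.008, -1.0]]
force: [0.5, -0.8, 0.9]
width: 0.999
```

```bash
python3 - <<'E'
from h import *
go((.5418,-.1328,.008),-2.65)
E
```

```text
turn units [-0.06 -0.04 -0.08]
t 20.57 pos [ 0.5378 -0.1382  0.1128] yaw -3.27 F [ 0.51 -0.76  0.91] w 0.999
shift now-frame [0.08 0.08 1.75] after turn [0.09 0.06 1.75] norm 1.75
```

Call:
drive_tool([
  [[0.09,0.07,0,-0.06,-0.04,-0.08,0],[0,0,0.5,0,0,0,0],[0,0,0.5,0,0,0,0],[0,0,0.4,0,0,0,0],[0,0,0,0,0,0,0]],
])

```text
clock: 21.2
tool_pos: [0.5435, -0.1363, 0.026]
ee_rot: [[0.049, 0.999, 0.002], [0.999, -0.049, -0.001], [-0.001, 0.002, -1.0]]
force: [-0.3, 0.3, 0.3]
width: 1.0
```

```bash
python3 - <<'E'
from h import *
go((.5418,-.1328,.008),-2.65)
E
```

```text
turn units [ 0.01  0.01 -0.02]
t 21.2 pos [ 0.5435 -0.1363  0.026 ] yaw -2.82 F [-0.3   0.35  0.28] w 1.0
shift now-frame [ 0.06 -0.03  0.3 ] after turn [ 0.06 -0.03  0.3 ] norm 0.31
```

Call:
drive_tool([
  [[0.06,-0.03,0.15,0,0,0,0],[0,0,0.15,0,0,0,0],[0,0,0,0,0,0,0],[0,0,0,0,0,0,80],[0,0,0,0,0,0,120],[0,0,0,0,0,0,160],[0,0,0,0,0,0,200],[0,0,0,0,0,0,200]],
])

```text
clock: 22.2
tool_pos: [0.544, -0.1331, 0.0102]
ee_rot: [[0.05, 0.999, 0.007], [0.999, -0.05, -0.003], [-0.002, 0.007, -1.0]]
force: [-0.6, 0.9, -0.2]
width: 0.403
```

Call:
drive_tool([
  [[0,0,-0.15,0,0,0,200],[0,0,-0.3,0,0,0,200],[0,0,-0.4,0,0,0,200],[0,0,-0.5,0,0,0,200],[0,0,-0.5,0,0,0,200],[0,0,0,0,0,0,200]],
])

```text
clock: 22.95
tool_pos: [0.5432, -0.1327, 0.1294]
ee_rot: [[0.049, 0.999, 0.008], [0.999, -0.049, -0.003], [-0.002, 0.008, -1.0]]
force: [0.7, 0.5, -1.7]
width: 0.402
```

```bash
python3 - <<'E'
from h import *
go((.4475,.082,.11),-2.65)
E
```

```text
turn units [ 0.06  0.02 -0.02]
t 22.95 pos [ 0.5432 -0.1327  0.1294] yaw -2.83 F [ 0.75  0.54 -1.74] w 0.402
shift now-frame [ 3.5  -1.77  0.3 ] after turn [ 3.5  -1.76  0.32] norm 3.93
```

Call:
drive_tool([
  [[0.71,-0.32,0,0,0,0,200],[0.71,-0.32,0,0,0,0,200],[0.71,-0.32,0,0,0,0,200],[0.71,-0.31,0,0,0,0,200],[0.7,-0.31,0,0,0,0,200],[0,0,0,0,0,0,200],[0,0,0.6,0,0,0,200],[0,0,0.6,0,0,0,200],[0,0,0.5,0,0,0,200],[0,0,0,0,0,0,200]],
])

```text
clock: 24.2
tool_pos: [0.4559, 0.0863, 0.0217]
ee_rot: [[0.053, 0.999, 0.008], [0.999, -0.053, -0.005], [-0.005, 0.008, -1.0]]
force: [-0.2, 0.6, -1.0]
width: 0.398
```

```bash
python3 - <<'E'
from h import *
go((.459,.084,.0042),-2.65)
E
```

```text
turn units [ 0.06  0.03 -0.05]
t 24.2 pos [0.4559 0.0863 0.0217] yaw -3.02 F [-0.2   0.64 -0.99] w 0.398
shift now-frame [-0.03  0.05  0.29] after turn [-0.04  0.05  0.29] norm 0.3
```

Call:
drive_tool([
  [[0,0.04,0.12,0,0,0,200],[0,0,0.1,0,0,0,200],[0,0,0.05,0,0,0,200],[0,0,0.04,0,0,0,200],[0,0,0.04,0,0,0,200]],
])

```text
clock: 24.82
tool_pos: [0.4613, 0.0854, 0.0038]
ee_rot: [[0.055, 0.998, 0.013], [0.998, -0.054, -0.006], [-0.006, 0.013, -1.0]]
force: [-12.7, -3.3, 49.0]
width: 0.403
```

Call:
drive_tool([
  [[0,0,-0.04,0,0,0,200],[0,0,0,0,0,0,100],[0,0,0,0,0,0,0],[0,0,-0.5,0,0,0,0],[0,0,-0.9,0,0,0,0],[0,0,-0.9,0,0,0,0],[-0.7,-0.7,0,0,0,0,0],[-0.7,-0.7,0,0,0,0,0],[0,0,0,0,0,0,0]],
])

```text
clock: 25.95
tool_pos: [0.3703, 0.0057, 0.1482]
ee_rot: [[0.053, 0.998, 0.016], [0.999, -0.053, -0.006], [-0.005, 0.016, -1.0]]
force: [0.9, -0.1, 1.7]
width: 0.995
```

```bash
python3 - <<'E'
from h import *
go((.459,.084,.11),-2.65)
a=snap('top','t11');b=snap('side','s11')
i=np.vstack([np.hstack([cv2.resize(a[155:250,230:305],None,fx=5,fy=5,interpolation=2),cv2.resize(b[205:300,245:360],None,fx=3.6,fy=5,interpolation=2)[:475]]),])
i=np.hstack([cv2.resize(a[155:250,225:305],None,fx=5,fy=5,interpolation=2),cv2.resize(a[155:275,330:550],None,fx=1.8,fy=1.8,interpolation=2)[:475] if 0 else np.zeros((475,400,3),np.uint8)])
i[:216,400:796]=cv2.resize(a[155:275,330:550],None,fx=1.8,fy=1.8,interpolation=2)
i[220:475,400:746]=cv2.resize(b[210:295,245:360],(346,255),interpolation=2)
cv2.imwrite('pics/c12.png',i[:,:,::-1])
E
```

```text
turn units [ 0.11  0.04 -0.05]
t 25.95 pos [0.3703 0.0057 0.1482] yaw -3.05 F [ 0.92 -0.07  1.66] w 0.995
shift now-frame [1.38 1.4  0.65] after turn [1.37 1.42 0.64] norm 2.07
```

View pics/c12.png

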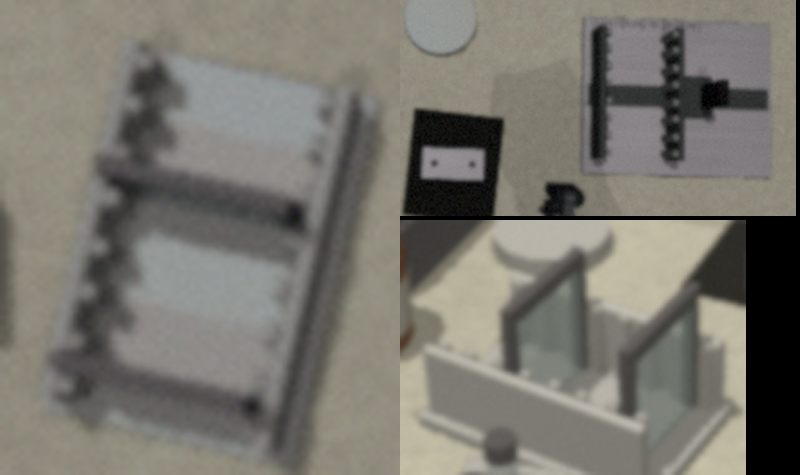

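```bash
python3 - <<'E'
from h import *
g=cv2.imread('pics/t11.png').astype(int).sum(2)//3
for u0,v0 in((246,188.6),(236,226.6)):
    for k in(6,12,18,24,30,36):
        u=u0+k; v=v0+k*.22; r=int(round(v)); print(u,round(v,1),'from',r-5,g[r-5:r+8,u].tolist())
    o=[cv2.getRectSubPix(g.astype(np.float32),(1,1),(u0+t,v0+t*.22))[0,0] for t in range(-6,50)]
    print('along from',u0-6,np.round(o).astype(int).tolist())
E
```

```text
252 189.9 from 185 [65, 60, 69, 77, 81, 73, 55, 44, 43, 55, 68, 77, 82]
258 191.2 from 186 [132, 132, 114, 95, 83, 76, 74, 71, 76, 81, 90, 94, 98]
264 192.6 from 188 [139, 126, 101, 83, 78, 73, 72, 68, 80, 88, 95, 93, 97]
270 193.9 from 189 [137, 130, 104, 86, 80, 75, 68, 71, 76, 86, 95, 95, 95]
276 195.2 from 190 [138, 133, 114, 96, 83, 75, 75, 69, 76, 80, 92, 94, 93]
282 196.5 from 192 [138, 127, 101, 74, 59, 49, 42, 42, 58, 82, 99, 105, 97]
along from 240 [140, 138, 131, 118, 95, 81, 75, 75, 70, 71, 72, 75, 74, 70, 73, 73, 76, 75, 76, 76, 75, 75, 75, 80, 75, 76, 75, 75, 78, 79, 76, 72, 77, 78, 76, 78, 75, 79, 76, 76, 76, 73, 54, 37, 38, 59, 95, 122, 121, 103, 73, 68, 80, 95, 85, 88]
242 227.9 from 223 [66, 61, 56, 71, 77, 78, 75, 69, 63, 59, 58, 75, 90]
248 229.2 from 224 [126, 118, 109, 97, 90, 81, 83, 83, 88, 93, 97, 100, 108]
254 230.6 from 226 [140, 135, 124, 102, 88, 83, 79, 83, 91, 97, 96, 96, 104]
260 231.9 from 227 [138, 139, 134, 115, 93, 81, 80, 80, 88, 93, 96, 98, 100]
266 233.2 from 228 [141, 137, 134, 122, 99, 85, 82, 81, 88, 93, 99, 100, 95]
272 234.5 from 230 [138, 135, 124, 105, 87, 75, 79, 82, 92, 95, 99, 101, 104]
along from 230 [132, 135, 132, 127, 110, 96, 88, 81, 80, 79, 78, 77, 78, 77, 79, 78, 80, 79, 81, 83, 84, 83, 84, 80, 85, 84, 83, 84, 84, 84, 82, 85, 84, 83, 86, 84, 84, 85, 87, 87, 82, 85, 81, 72, 55, 47, 59, 84, 103, 108, 94, 72, 69, 82, 88, 89]
```

```bash
python3 - <<'E'
from h import *
L=[]
for ul,pts in((243.6,[(258,188.5),(264,189.9),(270,190.9),(276,192.5)]),(234.4,[(248,226.3),(254,228.6),(260,230.4),(266,231.7),(272,232.9)])):
    p=np.array(pts);k=np.polyfit(p[:,0],p[:,1],1); k=[.23,np.mean(p[:,1]-.23*p[:,0])]
    q=onz('top',[(ul,np.polyval(k,ul)),(ul+40,np.polyval(k,ul+40))],.1)[:,:2]*1000
    L.append(q); d=q[1]-q[0]; print('end',q[0].round(1),'dir',np.rad2deg(np.arctan2(-d[1],-d[0])).round(1))
a=np.deg2rad(76.5); 
for a_ in (75.5,77):
    a=np.deg2rad(a_); d=np.array([np.cos(a),np.sin(a)]); n=np.array([np.sin(a),-np.cos(a)]) # n: +x side
    c=[q[0]-40*d-4*n for q in L]; D=c[0]-c[1]; print(a_,[x.round(1) for x in c],np.linalg.norm(D),np.rad2deg(np.arctan2(*D[::-1])))
go((.567,.273,.2),-13.5)
E
```

```text
end [584.  317.3] dir 76.2
end [506.7 335.3] dir 76.6
75.5 [array([570.1, 279.6]), array([492.8, 297.5])] 79.37013368794727 -13.079208190836052
77 [array([571.1, 279.2]), array([493.8, 297.2])] 79.37013368794723 -13.079208190836061
turn units [0.13 0.01 1.33]
t 26.05 pos [0.3735 0.0082 0.1488] yaw -2.88 F [ 0.25 -0.45  0.63] w 0.996
shift now-frame [ 4.57  3.01 -0.81] after turn [ 5.04  2.11 -0.85] norm 5.53
```

Call:
drive_tool([
  [[0,0,-0.3,0.1,0,0.65,0],[0,0,0,0,0,0.65,0],[0.7,0.3,0,0,0,0,0],[0.7,0.3,0,0,0,0,0],[0.7,0.3,0,0,0,0,0],[0.7,0.3,0,0,0,0,0],[0.7,0.3,0,0,0,0,0],[0.7,0.3,0,0,0,0,0],[0.7,0.3,0,0,0,0,0],[0,0,0,0,0,0,0]],
])

```text
clock: 27.3
tool_pos: [0.5768, 0.288, 0.1643]
ee_rot: [[0.229, 0.974, 0.003], [0.973, -0.229, 0.008], [0.009, 0.001, -1.0]]
force: [-1.8, 1.0, -1.1]
width: 1.0
```

```bash
python3 - <<'E'
from h import *
go((.5705,.2794,.064),-13.2)
E
```

```text
turn units [ 0.01 -0.06 -0.  ]
t 27.3 pos [0.5768 0.288  0.1643] yaw -13.21 F [-1.8   1.03 -1.13] w 1.0
shift now-frame [-0.18 -0.07  1.67] after turn [-0.16 -0.07  1.67] norm 1.68
```

Call:
drive_tool([
  [[-0.17,-0.07,0,0,-0.06,0,0],[0,0,0.5,0,0,0,0],[0,0,0.5,0,0,0,0],[0,0,0.45,0,0,0,0],[0,0,0,0,0,0,0]],
])

```text
clock: 27.92
tool_pos: [0.568, 0.2755, 0.0743]
ee_rot: [[0.23, 0.973, -0.001], [0.973, -0.23, -0.003], [-0.004, -0.0, -1.0]]
force: [-0.5, 0.2, 0.7]
width: 0.999
```

```bash
python3 - <<'E'
from h import *
go((.5705,.2794,.064),-13.2)
b=snap('side','s12')
cv2.imwrite('pics/c13.png',cv2.resize(b[150:290,230:390],None,fx=3.5,fy=3.5,interpolation=2)[:,:,::-1])
E
```

```text
turn units [-0.    0.03 -0.01]
t 27.93 pos [0.568  0.2755 0.0743] yaw -13.27 F [-0.52  0.21  0.69] w 0.999
shift now-frame [0.07 0.03 0.17] after turn [0.07 0.03 0.17] norm 0.19
```

View pics/c13.png

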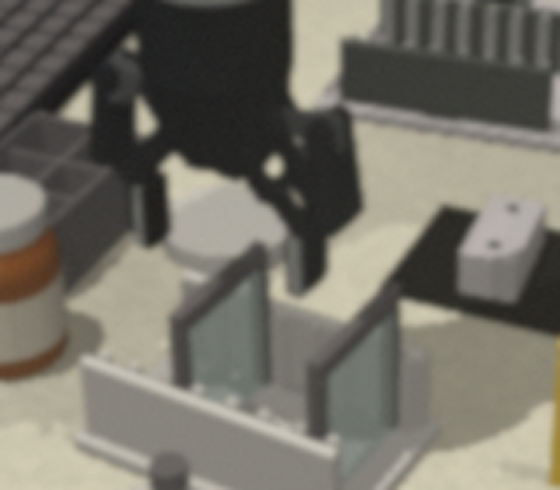

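Call:
drive_tool([
  [[0.07,0.03,0.1,0,0,0,0],[0,0,0.12,0,0,0,0],[0,0,0,0,0,0,0]],
])

```text
clock: 28.35
tool_pos: [0.5734, 0.2803, 0.065]
ee_rot: [[0.23, 0.973, 0.005], [0.973, -0.23, -0.001], [0.001, 0.005, -1.0]]
force: [0.0, -0.2, 0.3]
width: 1.001
```

Call:
drive_tool([
  [[0,0,0,0,0,0,120],[0,0,0,0,0,0,180],[0,0,0,0,0,0,255],[0,0,0,0,0,0,255],[0,0,0,0,0,0,255]],
])

```text
clock: 28.98
tool_pos: [0.5732, 0.2809, 0.066]
ee_rot: [[0.23, 0.973, 0.006], [0.973, -0.23, -0.0], [0.001, 0.005, -1.0]]
force: [-2.4, 0.1, 1.7]
width: 0.073
```

Call:
drive_tool([
  [[0,0,-0.2,0,0,0,255],[0,0,-0.3,0,0,0,255],[0,0,-0.4,0,0,0,255],[0,0,-0.5,0,0,0,255],[0,0,-0.1,0,0,0,255],[0,0,0,0,0,-0.7,255],[0,0,0,0,0,-0.63,255],[0,0,0,0,0,0,255]],
])

```text
clock: 29.98
tool_pos: [0.5733, 0.2804, 0.1628]
ee_rot: [[0.042, 0.999, 0.009], [0.999, -0.042, 0.0], [0.0, 0.009, -1.0]]
force: [-0.6, -0.0, -1.8]
width: 0.076
```

```bash
python3 - <<'E'
from h import *
go((.5996,-.1340,.15),-2.65)
E
```

```text
turn units [ 0.06 -0.    0.03]
t 29.98 pos [0.5733 0.2804 0.1628] yaw -2.42 F [-0.63 -0.03 -1.76] w 0.076
shift now-frame [-6.88  0.73  0.22] after turn [-6.88  0.76  0.21] norm 6.92
```

Call:
drive_tool([
  [[-0.4,0.05,0,0.06,0,0.03,255],[-0.8,0.09,0,0,0,0,255],[-0.8,0.09,0,0,0,0,255],[-0.8,0.09,0,0,0,0,255],[-0.8,0.09,0,0,0,0,255],[-0.8,0.09,0,0,0,0,255],[-0.8,0.09,0,0,0,0,255],[-0.8,0.09,0,0,0,0,255],[-0.7,0.09,0,0,0,0,255],[0,0,0,0,0,0,255]],
])

```text
clock: 31.22
tool_pos: [0.5957, -0.1368, 0.1582]
ee_rot: [[0.069, 0.998, -0.005], [0.998, -0.069, 0.001], [0.001, -0.005, -1.0]]
force: [0.6, 1.0, -1.0]
width: 0.075
```

```bash
python3 - <<'E'
from h import *
go((.5996,-.1340,.125),-2.65)
E
```

```text
turn units [-0.03 -0.01 -0.16]
t 31.23 pos [ 0.5957 -0.1368  0.1582] yaw -3.96 F [ 0.61  0.96 -1.03] w 0.075
shift now-frame [0.05 0.06 0.55] after turn [0.05 0.06 0.55] norm 0.56
```

Call:
drive_tool([
  [[0.05,0.06,0.25,-0.03,0,-0.16,255],[0,0,0.25,0,0,0,255],[0,0,0,0,0,0,255]],
])

```text
clock: 31.6
tool_pos: [0.5989, -0.1309, 0.1249]
ee_rot: [[0.044, 0.999, -0.002], [0.999, -0.044, 0.003], [0.003, -0.002, -1.0]]
force: [0.0, -0.6, -0.3]
width: 0.074
```

```bash
python3 - <<'E'
from h import *
go((.5996,-.1340,.125),-2.65)
a=snap('top','t13');b=snap('side','s13')
i=np.hstack([cv2.resize(b[95:205,320:410],None,fx=4.4,fy=4.4,interpolation=2),cv2.resize(a[150:260,425:515],None,fx=4.4,fy=4.4,interpolation=2)])
cv2.imwrite('pics/c14.png',i[:,:,::-1])
E
```

```text
turn units [-0.01 -0.02  0.01]
t 31.6 pos [ 0.5989 -0.1309  0.1249] yaw -2.55 F [ 0.   -0.63 -0.31] w 0.074
shift now-frame [-0.05  0.01 -0.  ] after turn [-0.05  0.01 -0.  ] norm 0.05
```

View pics/c14.png

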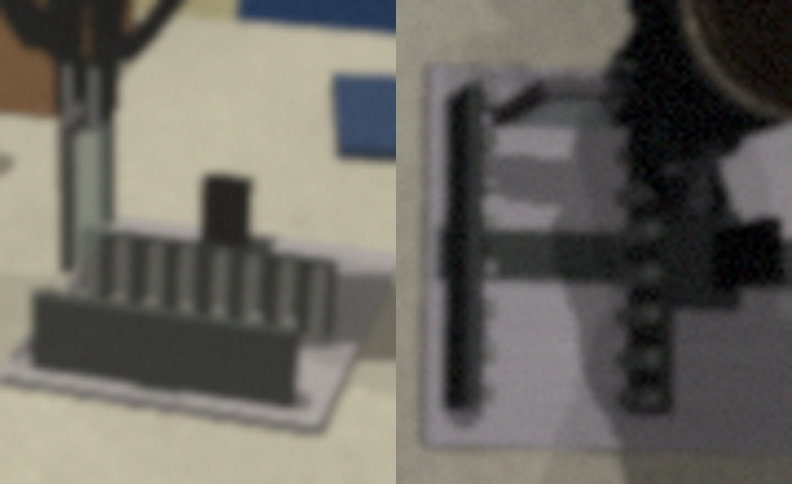

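```bash
python3 - <<'E'
from h import *
g=cv2.imread('pics/t13.png').astype(int).sum(2)//3
print('want +y end',onz('top',[(446.8,177.3)],.069)*1000)
s=status.state();R=s['ee_rot'];p=s['tool_pos']
e=p+R@np.array([.040-.002,0,.056]); e2=p+R@np.array([.038,0,-.034])
print('pred end bottom/top', proj('top',[e,e2]),proj('side',[e,e2]))
for v in range(166,182): print(v,g[v,438:466].tolist())
gs=cv2.imread('pics/s13.png').astype(int).sum(2)//3
for v in range(146,164,2): print(v,gs[v,328:352].tolist())
E
```

```text
want +y end [[598.61955782 -94.59550874  69.        ]]
pred end bottom/top [[446.12330559 175.78175189]
 [458.29910596 168.41995867]] [[333.57300182 156.43729075]
 [333.46791129 122.1353788 ]]
166 [119, 118, 120, 116, 106, 105, 107, 106, 107, 112, 113, 113, 110, 108, 107, 101, 103, 107, 108, 110, 115, 113, 109, 107, 109, 102, 99, 101]
167 [121, 118, 117, 110, 105, 100, 98, 107, 100, 102, 109, 110, 109, 107, 102, 101, 100, 98, 95, 96, 96, 96, 94, 93, 93, 88, 87, 88]
168 [119, 113, 108, 96, 87, 84, 87, 102, 102, 109, 113, 111, 111, 109, 106, 99, 93, 90, 79, 67, 71, 79, 79, 78, 78, 77, 75, 76]
169 [113, 99, 78, 69, 66, 67, 81, 98, 106, 107, 115, 116, 115, 112, 107, 93, 77, 68, 57, 48, 58, 69, 72, 72, 73, 72, 70, 71]
170 [92, 73, 50, 46, 55, 54, 67, 92, 103, 108, 115, 120, 116, 106, 96, 79, 57, 44, 32, 39, 50, 60, 67, 69, 67, 67, 67, 62]
171 [66, 47, 28, 38, 46, 45, 61, 78, 96, 104, 113, 115, 110, 92, 76, 60, 39, 32, 32, 35, 41, 49, 56, 58, 58, 58, 54, 58]
172 [41, 27, 24, 37, 49, 50, 54, 75, 92, 96, 104, 104, 89, 69, 46, 34, 28, 31, 24, 32, 44, 53, 61, 60, 57, 64, 59, 62]
173 [31, 15, 2
[... 1389 characters left out ...]
94, 88, 77, 64, 57, 65, 77, 85, 83, 72, 61, 55]
152 [172, 173, 172, 171, 159, 128, 90, 73, 79, 98, 102, 96, 93, 85, 74, 64, 59, 66, 80, 87, 84, 72, 60, 53]
154 [173, 173, 174, 173, 161, 128, 91, 73, 83, 100, 100, 93, 91, 87, 74, 61, 59, 66, 81, 88, 84, 73, 59, 54]
156 [172, 171, 171, 169, 160, 138, 113, 100, 105, 110, 100, 91, 89, 85, 73, 63, 58, 67, 80, 86, 84, 71, 58, 55]
158 [158, 158, 156, 156, 154, 154, 147, 137, 124, 110, 95, 90, 89, 85, 76, 62, 58, 67, 80, 88, 85, 72, 59, 54]
160 [132, 127, 123, 122, 128, 135, 133, 122, 109, 104, 99, 97, 92, 87, 74, 63, 60, 68, 84, 88, 82, 72, 59, 55]
162 [85, 76, 75, 76, 79, 83, 89, 87, 87, 89, 92, 91, 87, 81, 73, 68, 72, 86, 98, 101, 89, 73, 61, 60]
```

Call:
drive_tool([
  [[-0.03,0,0.1,0,0,0,255],[0,0,0.1,0,0,0,255],[0,0,0.1,0,0,0,255],[0,0,0,0,0,0,255]],
])

```text
clock: 32.2
tool_pos: [0.6003, -0.1324, 0.108]
ee_rot: [[0.044, 0.999, 0.002], [0.999, -0.044, 0.002], [0.002, 0.002, -1.0]]
force: [-0.0, -0.6, -2.3]
width: 0.079
```

```bash
python3 - <<'E'
from h import *
go((.5993,-.1325,.08),-2.65)
gs=cv2.imread('pics/s13.png').astype(int).sum(2)//3
for v in (120,126,132,138): print(v,gs[v,328:352].tolist())
E
```

```text
turn units [ 0.01 -0.01  0.02]
t 32.2 pos [ 0.6003 -0.1324  0.108 ] yaw -2.52 F [-0.02 -0.63 -2.27] w 0.079
shift now-frame [-0.   -0.02  0.47] after turn [-0.   -0.02  0.47] norm 0.47
120 [98, 97, 93, 87, 76, 69, 78, 88, 88, 85, 78, 72, 81, 83, 70, 50, 48, 81, 129, 161, 174, 177, 179, 178]
126 [175, 176, 175, 168, 147, 114, 82, 71, 81, 100, 117, 124, 125, 121, 107, 92, 85, 105, 144, 170, 176, 177, 179, 180]
132 [176, 177, 176, 172, 153, 117, 83, 71, 83, 107, 124, 128, 128, 123, 109, 94, 85, 106, 144, 171, 178, 180, 182, 181]
138 [176, 175, 175, 171, 157, 123, 87, 71, 82, 107, 124, 128, 128, 123, 109, 93, 87, 107, 145, 170, 179, 180, 181, 181]
```

Call:
drive_tool([
  [[0,0,0.1,0,0,0,255],[0,0,0.1,0,0,0,255],[0,0,0.1,0,0,0,255],[0,0,0.1,0,0,0,255],[0,0,0.08,0,0,0,255],[0,0,0,0,0,0,255]],
])

```text
clock: 32.95
tool_pos: [0.6003, -0.1324, 0.077]
ee_rot: [[0.044, 0.999, 0.001], [0.999, -0.044, 0.002], [0.002, 0.001, -1.0]]
force: [-0.1, -0.1, -0.7]
width: 0.075
```

Call:
drive_tool([
  [[0,0,0.07,0,0,0,255],[0,0,0.06,0,0,0,255],[0,0,0.03,0,0,0,255],[0,0,0,0,0,0,255]],
])

```text
clock: 33.45
tool_pos: [0.6006, -0.1324, 0.0671]
ee_rot: [[0.044, 0.999, 0.002], [0.999, -0.044, 0.002], [0.002, 0.002, -1.0]]
force: [0.6, 0.2, -1.2]
width: 0.073
```

Call:
drive_tool([
  [[0,0,0.025,0,0,0,255],[0,0,0,0,0,0,255]],
])

```text
clock: 33.7
tool_pos: [0.6012, -0.1323, 0.0661]
ee_rot: [[0.044, 0.999, 0.003], [0.999, -0.044, 0.002], [0.002, 0.003, -1.0]]
force: [0.4, -0.2, -2.2]
width: 0.074
```

Call:
drive_tool([
  [[0,0,0.02,0,0,0,255],[0,0,0,0,0,0,230],[0,0,0,0,0,0,150],[0,0,0,0,0,0,0],[0,0,0,0,0,0,0],[0,0,-0.5,0,0,0,0],[0,0,-0.8,0,0,0,0],[0,0,-0.4,0,0,0,0],[0,0,0,0,0,0,0]],
])

```text
clock: 34.83
tool_pos: [0.6008, -0.1324, 0.1697]
ee_rot: [[0.044, 0.999, 0.003], [0.999, -0.044, 0.002], [0.002, 0.003, -1.0]]
force: [0.5, 0.1, 0.2]
width: 1.001
```

```bash
python3 - <<'E'
from h import *
# second cassette; camera->robot correction seen at the first: about +2.3 in x, use (+2.2,+0.3)
go((.4955,.2975,.17),-13.2)
E
```

```text
turn units [ 0.02 -0.02  1.33]
t 34.83 pos [ 0.6008 -0.1324  0.1697] yaw -2.52 F [0.53 0.06 0.18] w 1.001
shift now-frame [ 7.08 -2.07  0.  ] after turn [ 6.58 -3.34 -0.  ] norm 7.38
```

Call:
drive_tool([
  [[0.85,-0.25,0,0,0,0,0],[0.85,-0.25,0,0,0,0,0],[0.85,-0.25,0,0,0,0,0],[0.85,-0.25,0,0,0,0,0],[0.85,-0.25,0,0,0,0,0],[0.85,-0.25,0,0,0,0,0],[0.85,-0.25,0,0,0,0,0],[0.85,-0.25,0,0,0,0,0],[0,0,0,0,0,0.67,0],[0,0,0,0,0,0.67,0]],
])

```text
clock: 36.08
tool_pos: [0.4916, 0.2903, 0.1575]
ee_rot: [[0.236, 0.972, -0.01], [0.972, -0.236, -0.0], [-0.003, -0.01, -1.0]]
force: [0.1, -0.9, 0.3]
width: 1.002
```

Call:
drive_tool([
  [[0,0,0,0,0,0,0],[0,0,0,0,0,0,0]],
])

```text
clock: 36.33
tool_pos: [0.4906, 0.29, 0.1555]
ee_rot: [[0.233, 0.972, -0.013], [0.972, -0.233, -0.001], [-0.004, -0.012, -1.0]]
force: [-0.4, -0.8, 1.3]
width: 1.004
```

```bash
python3 - <<'E'
from h import *
go((.4959,.2988,.065),-13.2)
E
```

```text
turn units [-0.09  0.03 -0.04]
t 36.33 pos [0.4906 0.29   0.1555] yaw -13.49 F [-0.35 -0.81  1.27] w 1.004
shift now-frame [0.17 0.07 1.51] after turn [0.16 0.05 1.51] norm 1.52
```

Call:
drive_tool([
  [[0.16,0.06,0.1,-0.09,0.03,-0.04,0],[0,0,0.5,0,0,0,0],[0,0,0.4,0,0,0,0],[0,0,0.3,0,0,0,0],[0,0,0,0,0,0,0],[0,0,0,0,0,0,0]],
])

```text
clock: 37.08
tool_pos: [0.4988, 0.2998, 0.0742]
ee_rot: [[0.224, 0.974, 0.004], [0.974, -0.224, 0.002], [0.002, 0.004, -1.0]]
force: [0.3, -0.1, 0.3]
width: 1.004
```

```bash
python3 - <<'E'
from h import *
go((.4959,.2988,.065),-13.2)
E
```

```text
turn units [ 0.03 -0.02  0.03]
t 37.08 pos [0.4988 0.2998 0.0742] yaw -12.97 F [ 0.27 -0.13  0.26] w 1.004
shift now-frame [-0.03 -0.04  0.15] after turn [-0.03 -0.04  0.15] norm 0.16
```

Call:
drive_tool([
  [[-0.03,-0.05,0.14,0.03,0,0.03,0],[0,0,0,0,0,0,0],[0,0,0,0,0,0,0]],
])

```text
clock: 37.45
tool_pos: [0.4962, 0.2991, 0.0669]
ee_rot: [[0.229, 0.973, 0.002], [0.973, -0.229, 0.004], [0.004, 0.001, -1.0]]
force: [0.5, -0.0, -0.5]
width: 1.0
```

Call:
drive_tool([
  [[0,0,0,0,0,0,120],[0,0,0,0,0,0,180],[0,0,0,0,0,0,255],[0,0,0,0,0,0,255],[0,0,0,0,0,0,255]],
])

```text
clock: 38.08
tool_pos: [0.4958, 0.2996, 0.0677]
ee_rot: [[0.229, 0.973, 0.002], [0.973, -0.229, 0.004], [0.005, 0.001, -1.0]]
force: [-2.4, -0.6, 3.5]
width: 0.076
```

Call:
drive_tool([
  [[0,0,-0.2,0,0,0,255],[0,0,-0.3,0,0,0,255],[0,0,-0.4,0,0,0,255],[0,0,-0.5,0,0,0,255],[0,0,-0.1,0,0,0,255],[0,0,0,0,0,-0.7,255],[0,0,0,0,0,-0.63,255],[0,0,0,0,0,0,255]],
])

```text
clock: 39.08
tool_pos: [0.4967, 0.2984, 0.1647]
ee_rot: [[0.041, 0.999, 0.006], [0.999, -0.041, 0.004], [0.005, 0.005, -1.0]]
force: [-0.8, -0.7, -2.1]
width: 0.074
```

```bash
python3 - <<'E'
from h import *
go((.4806,-.1261,.16),-2.6)
E
```

```text
turn units [ 0.04 -0.03  0.03]
t 39.08 pos [0.4967 0.2984 0.1647] yaw -2.35 F [-0.85 -0.71 -2.06] w 0.074
shift now-frame [-7.08  0.02  0.04] after turn [-7.08  0.05  0.08] norm 7.08
```

Call:
drive_tool([
  [[-0.4,0,0,0.04,-0.03,0.03,255],[-0.8,0,0,0,0,0,255],[-0.8,0,0,0,0,0,255],[-0.8,0,0,0,0,0,255],[-0.8,0,0,0,0,0,255],[-0.8,0,0,0,0,0,255],[-0.8,0,0,0,0,0,255],[-0.8,0,0,0,0,0,255],[-0.8,0,0,0,0,0,255],[0,0,0,0,0,0,255]],
])

```text
clock: 40.33
tool_pos: [0.4721, -0.1221, 0.1619]
ee_rot: [[0.069, 0.998, -0.002], [0.998, -0.069, 0.001], [0.001, -0.002, -1.0]]
force: [0.3, 0.7, -0.9]
width: 0.07
```

```bash
python3 - <<'E'
from h import *
go((.4806,-.1261,.128),-2.6)
E
```

```text
turn units [-0.01 -0.01 -0.17]
t 40.33 pos [ 0.4721 -0.1221  0.1619] yaw -3.94 F [ 0.28  0.7  -0.94] w 0.07
shift now-frame [-0.06  0.15  0.56] after turn [-0.06  0.14  0.56] norm 0.59
```

Call:
drive_tool([
  [[-0.06,0.13,0.2,0,0,-0.17,255],[0,0,0.3,0,0,0,255],[0,0,0,0,0,0,255],[0,0,0,0,0,0,255]],
])

```text
clock: 40.83
tool_pos: [0.4813, -0.123, 0.1298]
ee_rot: [[0.04, 0.999, -0.002], [0.999, -0.04, 0.003], [0.003, -0.002, -1.0]]
force: [0.9, 0.1, -0.4]
width: 0.076
```

```bash
python3 - <<'E'
from h import *
go((.4806,-.1261,.128),-2.6)
a=snap('top','t14');b=snap('side','s14')
s=status.state();R=s['ee_rot'];p=s['tool_pos']
e=[p+R@np.array([x,0,z]) for x,z in((.0375,.0577),(.0375,-.032),(-.0425,.0577),(-.0425,-.032))]
print('pred',proj('top',e).round(1).tolist(),proj('side',e).round(1).tolist())
g=a.astype(int).sum(2)//3; q=proj('top',e)[0]
r0=int(q[1])-8
for v in range(r0,r0+17): print(v,g[v,436:464].tolist())
gs=b.astype(int).sum(2)//3; u0=int(proj('side',e)[0,0])-8
print('side u0',u0)
for v in (126,132,138,144,150,156,162): print(v,gs[v,u0:u0+32].tolist())
E
```

```text
turn units [-0.01 -0.02  0.03]
t 40.83 pos [ 0.4813 -0.123   0.1298] yaw -2.32 F [ 0.89  0.07 -0.36] w 0.076
shift now-frame [-0.05 -0.01  0.03] after turn [-0.05 -0.01  0.03] norm 0.06
pred [[445.0, 233.9], [457.3, 232.4], [483.7, 234.8], [499.8, 233.4]] [[380.3, 162.7], [382.0, 127.6], [387.9, 149.6], [389.8, 115.9]]
225 [59, 26, 16, 16, 28, 41, 50, 49, 60, 85, 106, 117, 120, 119, 120, 120, 121, 122, 120, 120, 119, 119, 119, 119, 120, 121, 122, 119]
226 [60, 28, 23, 15, 23, 38, 49, 48, 62, 87, 105, 116, 118, 123, 123, 122, 123, 119, 123, 120, 121, 122, 123, 121, 121, 123, 122, 123]
227 [58, 35, 16, 19, 28, 42, 49, 53, 64, 87, 105, 114, 122, 125, 125, 128, 124, 126, 121, 120, 119, 121, 120, 120, 121, 122, 120, 121]
228 [58, 27, 18, 18, 28, 40, 47, 53, 63, 87, 103, 113, 121, 130, 132, 130, 136, 133, 126, 124, 121, 123, 119, 121, 120, 120, 123, 117]
229 [55, 31, 23, 19, 26, 40, 47, 52, 69, 84, 98, 114, 122, 134, 133, 131, 132, 130, 126, 118, 113, 120, 119, 116, 118, 115, 119, 118]
230 [57, 23, 19, 15, 25, 40, 51, 49, 63, 77, 92, 105, 117, 125, 130, 125, 120, 116, 106, 105, 100, 101, 1
[... 1750 characters left out ...]
8, 113, 81, 71, 86, 109, 119, 110, 95, 87, 98, 132, 161, 173, 175, 176, 175, 175, 174, 174, 175, 174, 174, 174]
144 [35, 34, 36, 49, 93, 141, 165, 163, 138, 102, 77, 72, 93, 111, 117, 106, 92, 88, 109, 145, 168, 174, 174, 174, 174, 174, 174, 174, 175, 175, 176, 176]
150 [55, 49, 46, 49, 55, 67, 72, 74, 71, 68, 68, 76, 96, 112, 115, 108, 102, 107, 126, 148, 163, 167, 167, 168, 169, 168, 169, 170, 171, 172, 173, 174]
156 [66, 57, 61, 75, 90, 92, 85, 71, 65, 66, 67, 72, 85, 92, 87, 73, 60, 56, 64, 75, 84, 83, 73, 83, 115, 146, 158, 162, 163, 162, 162, 162]
162 [63, 56, 65, 81, 92, 93, 81, 68, 63, 64, 67, 75, 84, 84, 76, 63, 57, 60, 72, 84, 88, 81, 75, 93, 129, 150, 155, 155, 155, 155, 157, 158]
```

```bash
python3 - <<'E'
from h import *
print(onz('top',[(446.1,233.9)],.072)*1000, 'want 481.6,-89.7; first:',onz('top',[(446.7,176)],.069)*1000,'want 601.5,-95.3')
go((.4806,-.1261,.07),-2.6)
E
```

```text
[[482.56678429 -87.93185362  72.        ]] want 481.6,-89.7; first: [[601.3213997  -94.50233254  69.        ]] want 601.5,-95.3
turn units [-0.01 -0.02  0.03]
t 40.92 pos [ 0.4811 -0.1233  0.13  ] yaw -2.35 F [ 0.65 -0.98 -1.3 ] w 0.074
shift now-frame [-0.05 -0.01  1.  ] after turn [-0.05 -0.01  1.  ] norm 1.0
```

Call:
drive_tool([
  [[-0.035,-0.015,0.1,0,0,0.03,255],[0,0,0.1,0,0,0,255],[0,0,0,0,0,0,255]],
])

```text
clock: 41.3
tool_pos: [0.4805, -0.1254, 0.1179]
ee_rot: [[0.045, 0.999, -0.0], [0.999, -0.045, 0.002], [0.002, -0.0, -1.0]]
force: [-0.3, 0.3, -1.0]
width: 0.073
```

Bottom is at about 60 mm and aligned. I lower it into the groove.

Call:
drive_tool([
  [[0,0,0.1,0,0,0,255],[0,0,0.1,0,0,0,255],[0,0,0,0,0,0,255]],
])

```text
clock: 41.68
tool_pos: [0.4804, -0.1255, 0.105]
ee_rot: [[0.045, 0.999, -0.0], [0.999, -0.045, 0.002], [0.002, -0.0, -1.0]]
force: [0.6, 0.4, -1.5]
width: 0.073
```

Call:
drive_tool([
  [[0,0,0.1,0,0,0,255],[0,0,0.1,0,0,0,255],[0,0,0.1,0,0,0,255],[0,0,0.1,0,0,0,255],[0,0,0.06,0,0,0,255],[0,0,0,0,0,0,255]],
])

```text
clock: 42.42
tool_pos: [0.4804, -0.1254, 0.0752]
ee_rot: [[0.046, 0.999, -0.001], [0.999, -0.046, 0.002], [0.002, -0.001, -1.0]]
force: [0.2, -0.7, -1.0]
width: 0.075
```

Call:
drive_tool([
  [[0,0,0.06,0,0,0,255],[0,0,0.04,0,0,0,255],[0,0,0,0,0,0,255]],
])

```text
clock: 42.8
tool_pos: [0.4807, -0.1254, 0.0691]
ee_rot: [[0.045, 0.999, -0.0], [0.999, -0.045, 0.002], [0.002, -0.0, -1.0]]
force: [0.2, 0.3, -1.6]
width: 0.074
```

Call:
drive_tool([
  [[0,0,0.03,0,0,0,255],[0,0,0,0,0,0,255]],
])

```text
clock: 43.05
tool_pos: [0.4811, -0.1256, 0.0677]
ee_rot: [[0.046, 0.999, 0.001], [0.999, -0.046, 0.002], [0.002, 0.001, -1.0]]
force: [-0.1, 0.1, -0.0]
width: 0.077
```

Call:
drive_tool([
  [[0,0,0.02,0,0,0,255],[0,0,0,0,0,0,230],[0,0,0,0,0,0,150],[0,0,0,0,0,0,0],[0,0,0,0,0,0,0],[0,0,-0.5,0,0,0,0],[0,0,-0.8,0,0,0,0],[0,0,-0.8,0,0,0,0]],
])

```text
clock: 44.05
tool_pos: [0.4791, -0.1253, 0.1929]
ee_rot: [[0.045, 0.999, -0.005], [0.999, -0.045, 0.004], [0.004, -0.006, -1.0]]
force: [-0.3, 0.0, -0.2]
width: 0.997
```

Call:
drive_tool([
  [[-0.6,-0.8,0,0,0,0,0],[-0.6,-0.8,0,0,0,0,0],[-0.6,-0.4,0,0,0,0,0],[-0.6,-0.4,0,0,0,0,0],[0,0,0,0,0,0,0],[0,0,0,0,0,0,0]],
])

```text
clock: 44.8
tool_pos: [0.3277, -0.2662, 0.1969]
ee_rot: [[0.044, 0.999, 0.003], [0.999, -0.044, 0.0], [0.0, 0.003, -1.0]]
force: [-0.2, -0.7, 0.8]
width: 1.0
```

```bash
python3 - <<'E'
from h import *
go((.4,-.4,.2))
a=snap('top','t15');b=snap('side','s15')
i=np.zeros((560,800,3),np.uint8)
i[:330,:396]=cv2.resize(a[155:265,425:557],None,fx=3,fy=3,interpolation=2)
i[:330,400:760]=cv2.resize(b[95:205,310:430],None,fx=3,fy=3,interpolation=2)
i[335:560,:330]=cv2.resize(a[155:305,230:450],(330,225),interpolation=2)
i[335:560,335:797]=cv2.resize(b[170:300,215:475],(462,225),interpolation=2)
cv2.imwrite('pics/c15.png',i[:,:,::-1])
E
```

```text
t 44.8 pos [ 0.3277 -0.2662  0.1969] yaw -2.52 F [-0.18 -0.67  0.83] w 1.0
shift now-frame [-2.17  1.3  -0.05] after turn [-2.17  1.3  -0.05] norm 2.54
```

The viewer limit is reached, so the last checks are numeric.

```bash
python3 - <<'E'
from h import *
a=cv2.imread('pics/t15.png').astype(int); g=a.sum(2)//3
def rect(P): r=cv2.minAreaRect((P[:,:2]*1000).astype(np.float32)); return np.round(r[0],1),np.round(r[1],1),round(r[2],1)
w=(slice(210,285),slice(325,395)); m=np.zeros(g.shape,np.uint8); m[w]=g[w]<50
c=max(cv2.findContours(m,0,2)[0],key=cv2.contourArea); print('mat',rect(onz('top',c.reshape(-1,2),.004)))
f=cv2.erode(cv2.drawContours(m*0,[cv2.convexHull(c)],-1,1,-1),np.ones((5,5)))
bl=cv2.morphologyEx(f&(g>70).astype(np.uint8),cv2.MORPH_CLOSE,np.ones((5,5)))
c=max(cv2.findContours(bl,0,2)[0],key=cv2.contourArea); print('block',rect(onz('top',c.reshape(-1,2),.034)))
# tab back edge vs. picture just after setting/at return (t11)
g11=cv2.imread('pics/t11.png').astype(int).sum(2)//3
for v in(204,208,212): print('tab row',v,'t11',g11[v,488:520].tolist(),'\n  now',g[v,488:520].tolist())
for v in(190,222): print('cheek back',v,'t11',g11[v,462:486].tolist(),'\n  now',g[v,462:486].tolist())
X=np.array([.9989,-.0465]);Y=np.array([.0465,.9989]);O=np.array([.5413,-.0965])
for sx in(-.06,.06):
    P=lambda dx,y,z:[*(O+X*(sx+dx)+Y*y),z]
    e=[P(0,.004,.1),P(0,-.076,.1),P(0,.004,.06)]; q=proj('top',e); s=proj('side',e); print(sx,'pred top',q.round(1).tolist(),'side',s.round(1).tolist())
    mid=(q[0]+q[1])/2
    for k in(-8,8): u=int(mid[0])+k; v=int(mid[1]); print('  col',u,'from',v-8,g[v-8:v+10,u].tolist())
    v=int(round(q[0][1])); 
    for dv in(-1,0,1): print('  row',v+dv,'from',int(q[0][0])-12,g[v+dv,int(q[0][0])-12:int(q[0][0])+8].tolist())
    gs=cv2.imread('pics/s15.png').astype(int).sum(2)//3; u=int(round(s[0][0])); v=int(s[0][1])
    for du in(-1,0,1): print('  side col',u+du,'from',v-9,gs[v-9:v+11,u+du].tolist())
E
```

```text
mat (array([458.8,  84.3]), array([106. , 125.4]), 82.6)
block (array([463. ,  86.7]), array([71.2, 37.6]), 88.8)
tab row 204 t11 [45, 45, 47, 46, 51, 47, 54, 45, 38, 15, 8, 11, 0, 7, 8, 5, 3, 0, 0, 20, 15, 17, 21, 22, 49, 74, 83, 85, 87, 83, 89, 88] 
  now [43, 46, 45, 45, 48, 40, 48, 45, 36, 24, 10, 11, 4, 5, 4, 0, 1, 7, 8, 13, 16, 14, 15, 19, 46, 63, 65, 69, 68, 74, 74, 76]
tab row 208 t11 [44, 46, 45, 48, 48, 45, 48, 47, 38, 21, 7, 2, 5, 2, 7, 1, 0, 0, 9, 9, 18, 9, 3, 22, 32, 42, 49, 51, 50, 48, 52, 50] 
  now [45, 42, 44, 42, 42, 41, 43, 43, 34, 25, 14, 4, 14, 7, 5, 0, 3, 10, 2, 2, 8, 21, 6, 16, 24, 35, 38, 41, 41, 38, 44, 42]
tab row 212 t11 [48, 44, 49, 44, 47, 50, 44, 44, 35, 26, 3, 0, 1, 9, 1, 8, 4, 1, 1, 7, 12, 14, 13, 22, 34, 41, 50, 50, 50, 44, 48, 45] 
  now [41, 39, 45, 44, 45, 42, 44, 41, 34, 19, 10, 9, 4, 3, 6, 4, 8, 2, 1, 13, 14, 8, 13, 16, 25, 36, 38, 37, 40, 44, 39, 36]
cheek back 190 t11 [129, 128, 128, 129, 130, 129, 129, 129, 128, 130, 130, 128, 127, 116, 101, 67, 36, 27, 26, 36, 45, 50, 46, 48] 
  now [109, 113, 112, 111, 111, 108, 101, 99, 95, 95, 93, 94, 95, 
[... 1482 characters left out ...]
 94, 95, 83, 71, 66, 58, 54, 44, 40, 32, 31, 27, 28, 31]
  row 173 from 438 [22, 26, 19, 33, 42, 43, 55, 62, 69, 67, 55, 51, 51, 65, 67, 69, 64, 68, 68, 70]
  row 174 from 438 [16, 21, 24, 32, 42, 42, 40, 48, 42, 42, 31, 33, 41, 56, 58, 61, 65, 65, 62, 63]
  row 175 from 438 [23, 17, 15, 36, 41, 42, 40, 33, 30, 28, 26, 26, 30, 47, 56, 56, 59, 58, 58, 56]
  side col 333 from 136 [172, 172, 172, 171, 170, 168, 163, 150, 135, 122, 108, 103, 99, 95, 93, 93, 95, 95, 94, 93]
  side col 334 from 136 [173, 172, 172, 171, 169, 162, 149, 130, 114, 99, 85, 77, 75, 73, 72, 73, 71, 71, 74, 73]
  side col 335 from 136 [173, 173, 173, 169, 162, 146, 127, 108, 96, 85, 73, 67, 71, 74, 74, 75, 77, 76, 76, 76]
```

```bash
python3 -c "
from h import *
print(job.hand_in())"
```

```text
the job is handed in; nothing more can be done
None
```

I completed every step of the task and handed the job in at about 45 s on the robot's clock; no verdict was reported. I opened the jaw to about 106 mm and closed it on the block with about 17 N. The block then went back on its mat, and the rack's two cassettes went into the end slots of the carrier (x = +60 and x = −60 mm).

**Last checks:**
- **Jaw:** the tab and cheek edges are in the same pixels as before the cassettes went in. The gap works out to about 72–73 mm.
- **Block:** it lies about 5 mm from the mat's middle. I pressed it down harder than needed, at 49 N, before letting go.
- **Cassettes:** both went down into the grooves with no measurable sideways force. At release the hand was at the height where each should be standing on the bed.

**What disagreed or could not be checked:**
- **Fingertips:** they sat about 25–30 mm higher than the stated tool geometry, so I took grasp heights from the pictures instead.
- **Cassette heights:** in the side picture the second cassette's top edge reads about 1 px (2–3 mm) higher against its prediction than the first's. I put this down to edge blur.
- **Final picture:** it was not viewed because the 16-picture limit was reached, so the last checks are from pixel values only.

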